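# Check a rack frame's diagonals and square it

### The job

Check the rack frame for squareness with the yellow diagonal rule: hook it over one pin and draw its slider out until it bears lightly and steadily on the opposite pin, for a good half second, first across the two blue pins, then across the two yellow pins. Put the rule back on the black pad, standing on its feet along the pad's middle, and leave the frame square, both diagonals the same, by shifting its far rail (the one with the black knob) as far as needed. Never force the rule against the pins and leave the glassware and other bench things where they are.

Things in the scene. Friction and masses are not known exactly. Their poses are not given: they have to be found in the camera images.
- frame: Rack frame: grey plate 170 x 250 x 8 mm; two aluminium rails 22 mm wide, 215 mm long, tops 25 mm above the bench, lie along its y at x = -65 mm (near, fixed) and +65 mm (far, slides along y). A steel pin stands near each rail end. Origin: centre of the plate's underside; x from near to far rail, z up. Square when both pin-to-pin diagonals are equal (222 mm); the far rail starts up to 14 mm off.
- pin_blue_near (a point): Blue-topped upright pin, 10 mm in diameter, 18 mm high (top 43 mm above the bench), on the fixed near rail at frame x = -65, y = +90 mm; the point is the centre of its foot, 25 mm above the bench.
- pin_blue_far (a point): Blue-topped pin, same size, on the far rail: frame x = +65, y = -90 mm + s, where s is the rail's error along frame y (0 is square). Blue diagonal = sqrt(130^2 + (180-s)^2) mm. The point is the centre of its foot.
- pin_yellow_near (a point): Yellow-topped pin, same size, on the fixed near rail at frame x = -65, y = -90 mm; the point is the centre of its foot.
- pin_yellow_far (a point): Yellow-topped pin, same size, on the far rail: frame x = +65, y = +90 mm + s, s as for the far blue pin. Yellow diagonal = sqrt(130^2 + (180+s)^2) mm. The point is the centre of its foot.
- knob (a point): Black knob on the middle of the far rail, 20 x 20 mm and 40 mm tall (25 to 65 mm above the bench); the point is on its axis, 48 mm above the bench, a good height to pinch. Carry the rule over it. The rail slides along the frame's y only, stays where it is left, and resists with about 8 N; it can travel 18 mm either way from square.
- rule: Diagonal rule, loose, about 0.15 kg: yellow beam 315 x 20 x 8 mm from x = -25 to +290 mm, underside at z = 15 mm, on two dark V-shaped feet 15 mm high, 33 mm across, both opening to +x: the hook (at x = 0) and the nose (under the slider). Origin: the hook's, at the feet's undersides; x from hook to nose, z up. Starts standing on the pad, hook end away from the robot.
- rule_hook: The fixed V foot. Origin: axis of a 10 mm pin seated in it, at the feet's undersides. In use the rule is level, its beam on or up to 3 mm above the pins' tops (origin 28 to 31 mm above the bench), the hook on the outer side of one pin, the nose on the inner side of the opposite one. A V takes a pin up to 10 mm off sideways. It must bear with over 1 N, which the rule's spring gives.
- rule_nose: The V foot under the slider, opening to +x of the rule; origin: axis of a 10 mm pin seated in it, at the feet's undersides; axes as rule. It should bear on its pin with 4 to 9 N (6.5 N is good; on top of the spring) for at least half a second; over 20 N on any pin is forcing.
- rule_handle (a point): Grip point of the red handle, the rule's slider: a block 28 mm wide across the beam, 30 mm long, from 15 to 45 mm above the feet's undersides, straddling the beam. The point is 29 mm above the feet's undersides and 22 mm behind (-x) the nose's origin, on the beam's centre line; axes as rule. Carry and draw the rule by it, gripped firmly and low, as the nose's pressure tends to tip it.
- slider (a joint): Slider along the beam, m: 0 closed (nose origin 185 mm from hook origin), grows as it is drawn out, at most 0.070. Seated pins are 0.185 + this apart. A spring draws it shut: 2 N closed, rising 40 N per m, damped; when the hook comes free the rule closes by itself.
- rule_mid (a point): Point on the rule's centre line, 155 mm from the hook towards the nose, at the height of the feet's undersides.
- pad: Black rubber pad fixed on the bench, 360 x 110 x 4 mm, long along its x axis; origin: centre of its underside. The rule rests on it.
- vial: Small amber vial, 26 mm across, 45 mm tall, loose, between frame and pad; a bystander.
- jar: Jar with a green cap, 56 mm across, 55 mm tall, loose; a bystander.
- pencil: Loose red pencil, 150 mm long, 8 mm thick, lying near the robot; a bystander.
- dish: Loose shallow clear dish, 90 mm across, 16 mm tall; a bystander.
- puck: Loose cork disc, 44 mm across, 30 mm tall; a bystander.

How it is judged:
On the way, in this order (a step that is already met when the one before it is completed fails the run):
1. the rule is hooked over one blue pin and its nose bears on the other with 4 to 9 N (((contact force between rule_hook and frame above 1 N and contact force between rule_nose and frame between 4 and 9 N and horizontal distance between rule_hook and pin_blue_far below 0.004 m and horizontal distance between rule_nose and pin_blue_near below 0.004 m) or (contact force between rule_hook and frame above 1 N and contact force between rule_nose and frame between 4 and 9 N and horizontal distance between rule_hook and pin_blue_near below 0.004 m and horizontal distance between rule_nose and pin_blue_far below 0.004 m))), for 0.4 s.
2. then the same across the two yellow pins (((contact force between rule_hook and frame above 1 N and contact force between rule_nose and frame between 4 and 9 N and horizontal distance between rule_hook and pin_yellow_far below 0.004 m and horizontal distance between rule_nose and pin_yellow_near below 0.004 m) or (contact force between rule_hook and frame above 1 N and contact force between rule_nose and frame between 4 and 9 N and horizontal distance between rule_hook and pin_yellow_near below 0.004 m and horizontal distance between rule_nose and pin_yellow_far below 0.004 m))), for 0.4 s.
At the end, for the whole second after the job is handed in: Both pin-to-pin diagonals are 222 mm within 2 mm (so they agree within 4 mm), and the rule stands at rest on its feet on the black pad, its middle within 50 mm of the pad's centre and along the pad within 0.35 rad, either way round (horizontal distance between pin_blue_near and pin_blue_far between 0.22 and 0.224 m and horizontal distance between pin_yellow_near and pin_yellow_far between 0.22 and 0.224 m and height (world z) of rule below 0.009 m and angle between rule's own z axis and vertical below 0.1 rad and horizontal distance between rule_mid and pad below 0.05 m and angle between the x axis of rule and the x axis of pad, either way round below 0.35 rad and linear speed of rule below 0.01 m/s); the robot touches nothing.
It fails at once if the rule is forced: more than 20 N between its hook or nose and the frame or its pins (contact force between any of rule_hook, rule_nose and frame above 20 N).
It fails at once if a bystander is moved more than 20 mm (distance of any of vial, jar, pencil, dish, puck from where it was at the start of the episode above 0.02 m).
It also fails if it takes over 72 s, if anything falls off the work surface, if the arm or the gripper's body presses on something with over 40 N, if the wrist force passes 120 N, or if a joint passes its speed limit or range.

### The arm

A 6-joint arm with a two-finger parallel gripper is mounted at the origin on the work surface. World frame = base frame: x ahead of the robot, y to its left, z up, the work surface at z = 0. Lengths are in m, angles in rad, forces in N, time in s.
With the tool pointing down it reaches from about 0.25 to 0.725 m from the base axis. Payload 4 kg.
Tool frame: the origin (TCP) lies on the centre line of the jaws, within the pads' length; the fingertips stand 19 mm ahead of it and the grasp point (between the pads) is the TCP; z points along the fingers, y is the direction in which the jaws open and shut (so a half turn about z gives the same grasp; the last joint's range is limited). The gripper opens to 85 mm and grips with 20 to 120 N. Pads are 22 mm wide; open, the fingers measure 114 mm over their backs; the gripper's body (76 mm by 85 mm) begins 54 mm behind the grasp point. The pads swing forward as they close: fully open they stand 13 mm farther back than shut.
Start: joints at [-1.112, 0.241, 0.005, 1.335, 0, 1.571], TCP at [0.221, -0.448, 0.25] pointing down, gripper open.
Joint ranges: [-2.72, 2.72], [-1.05, 1.87], [-1.09, 1.28], [-1.99, 2.15], [-1.42, 1.44], [-3.14, 3.14]. Speed limits (rad/s): [2.79, 2.79, 3.14, 3.14, 3.14, 3.14].

### API

Orientations are given as a unit quaternion [x, y, z, w].
In Python, from workcell import bot gives the robot as it stands. The module is installed in compiled form; this text tells all that it offers.
- The arm moves only by the shell command python3 -m handwheel 'ROWS' [OPENING]. ROWS is JSON, a list of rows, each an object of numbers: "dx", "dy", "dz": the shift along the tool's x, y, z as a fraction of full scale; "ax", "ay", "az": the turn, a rotation vector about the tool's x, y, z as a fraction of full scale. In form: [{"dx": .., "dy": .., "dz": .., "ax": .., "ay": .., "az": ..}, ...]. A call has 1 to 12 rows; each row shifts and turns the commanded pose from where the row before left it, along the tool's axes as they then stand; what a row does not reach is not made up. Full scale, the value 1, is 2.5 cm for a shift and 0.15 rad for a turn. A row lasts 1/10 s, in which the tool goes at most 50 mm and 8.59 degrees, less where a joint would pass 70% of its speed; a pose out of reach is approached as far as the arm can. A call with a number of a shift or a turn outside -1 to 1 is refused whole. A call with a gripper value outside its range is refused whole. OPENING is the gripper's target within -1 to 1 (fully open at 1, half-way at 0, shut at -1), set as the call begins (- or left out, the last holds). The fingers move at their own pace and stop on an object; the grip force is fixed at half the most. Time passes only in rows, so rows that do not move let the fingers close. It gives the time, the measured TCP pose, the force and the opening at its end, in the units of the state.
- bot.get_obs(): the state, without advancing time (a new reading comes with each control period).
- bot.camera(name): name is "scene" or "top" or "wrist"; returns a dict with "img" (420x560x3 uint8, red, green, blue), "intrinsics" (3x3 intrinsics, pixels), "eye" and "rotation" of the camera in the world. Camera axes: x right, y down, z forward; pixel columns grow to the right and rows downward; lengths in m; the calibration is good to about 2 mm. A picture is of the moment at which its call begins. There is no depth.
- bot.job_done(): hands the job in, once; it reports no verdict.
Trained networks look in a picture, given as the dict that the camera call returned (one of the last four; its "shot" number tells which), for a name from the list of things; names that differ only in an ending like _2 or _b are one class to them, and where a whole thing is asked for, a point or a joint stands for the part that bears it (a point fixed in the world has none). Each returns a list of dicts, best first, with "confidence" (0 to 1); they miss things now and then, are a little off and sometimes report something else, mostly with a low value. They report only what shows in the picture. A call takes as long as a camera call.
- bot.trace(thing, picture): "region" (420x560 bool, what is visible of it) and "rect" ([centre column, centre row, width, height] in pixels, round what is visible of it).
The state is a dict: "clock": time; "joint_pos": joint angles; "joint_vel": joint speeds; "tau": joint torques, N m; "eef_pos": TCP position; "tool_rot": TCP orientation; "ft_force": force on the tool from outside, world axes, zero at the start; "ft_torque": the same for the moment, N m; "grip_width": finger opening in m.
Only numpy, scipy, OpenCV 4.12 (cv2) and the standard library are available. Lean on these libraries where they do the work, as an engineer would, in place of code of your own. Each camera call takes 0.05 s, during which the arm holds its last target.

## Working session

There is one attempt and no reset: what is moved stays moved. The work goes in short steps, Python scripts to look and compute and a shell command to move; the robot and the scene stay as the last step left them, time stands still between calls to the robot, and variables do not carry over. Pictures are saved under pics/ and viewed, and the job is handed in when it is done.

```bash
mkdir -p pics; ls; python3 - <<'E'
from workcell import bot
import cv2,json,numpy as np
o=bot.get_obs(); print({k:np.round(v,3).tolist() for k,v in o.items()})
for n in ("scene","top","wrist"):
    c=bot.camera(n); cv2.imwrite(f"pics/{n}0.png",c["img"][:,:,::-1]); print(n,np.round(c["intrinsics"],1).tolist(),np.round(c["eye"],3),np.round(c["rotation"],3).tolist())
E
```

```text
pics
{'clock': 0.0, 'joint_pos': [-1.112, 0.241, 0.004, 1.335, 0.0, 1.571], 'joint_vel': [-0.0, 0.001, 0.0, 0.002, 0.0, 0.001], 'tau': [-0.001, -37.231, 25.241, 0.017, -0.0, 0.0], 'eef_pos': [0.221, -0.448, 0.249], 'tool_rot': [0.974, 0.227, -0.0, -0.001], 'ft_force': [0.373, -0.252, 0.014], 'ft_torque': [-0.046, -0.033, -0.003], 'grip_width': 0.085}
scene [[414.2, 0.0, 276.4], [0.0, 414.2, 207.6], [0.0, 0.0, 1.0]] [ 1.131 -0.758  0.705] [0.84, 0.271, -0.147, -0.447]
top [[437.7, 0.0, 280.8], [0.0, 437.7, 205.2], [0.0, 0.0, 1.0]] [0.468 0.007 1.279] [-0.701, 0.712, -0.03, 0.022]
wrist [[347.0, 0.0, 272.1], [0.0, 347.0, 212.8], [0.0, 0.0, 1.0]] [ 0.29  -0.414  0.374] [0.84, -0.521, -0.081, 0.129]
```

View pics/top0.png

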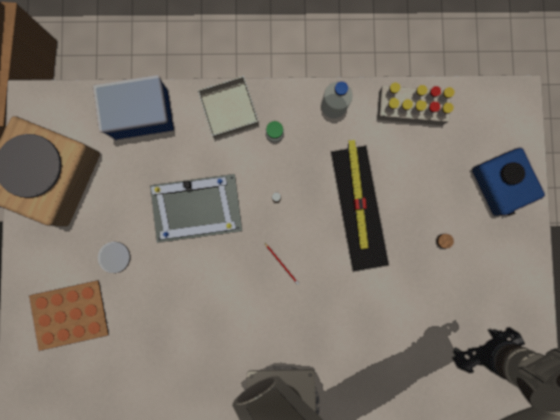

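View pics/scene0.png

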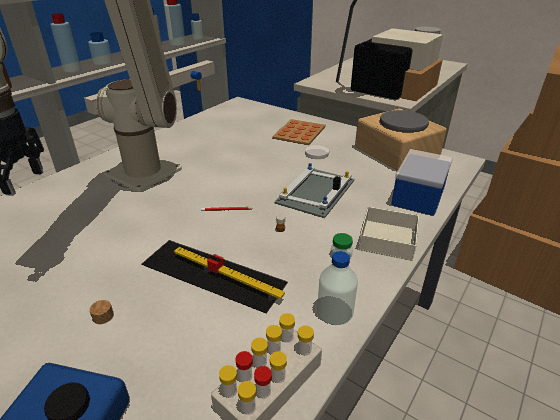

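View pics/wrist0.png

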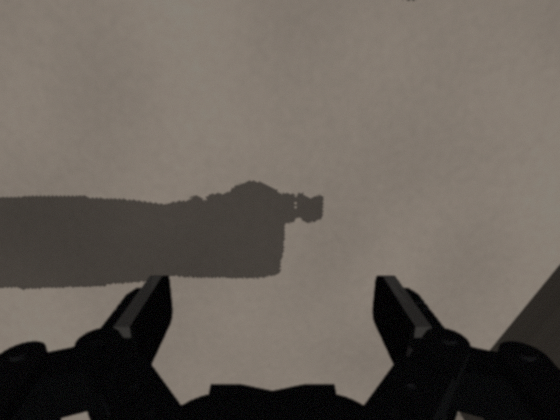

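```bash
cat > h.py <<'E'
import numpy as np, cv2
from scipy.spatial.transform import Rotation as R
from workcell import bot
def Rm(c): return R.from_quat(c["rotation"]).as_matrix() if np.shape(c["rotation"])==(4,) else np.array(c["rotation"])
def p2w(c,u,v,z):
    K=np.array(c["intrinsics"]); d=Rm(c)@np.linalg.inv(K)@np.array([u,v,1.]); e=np.array(c["eye"])
    return e+d*(z-e[2])/d[2]
def w2p(c,P):
    q=Rm(c).T@(np.array(P,float)-np.array(c["eye"])); q=np.array(c["intrinsics"])@q; return q[:2]/q[2]
def shot(n,name,s=1,roi=None):
    c=bot.camera(n); im=c["img"][:,:,::-1].copy()
    if roi: im=im[roi[1]:roi[3],roi[0]:roi[2]]
    if s!=1: im=cv2.resize(im,None,fx=s,fy=s,interpolation=cv2.INTER_CUBIC)
    cv2.imwrite(f"pics/{name}.png",im); return c
def st():
    o=bot.get_obs(); r=R.from_quat(o["tool_rot"]).as_matrix()
    print("t",round(o["clock"],2),"p",np.round(o["eef_pos"],4),"toolx",np.round(r[:,0],3),"tooly",np.round(r[:,1],3),"z",np.round(r[:,2],3),"f",np.round(o["ft_force"],1),"w",round(o["grip_width"],4),"q",np.round(o["joint_pos"],2)); return o,r
E
python3 - <<'E'
from h import *
c=shot("top","t1",5,(140,160,260,260)); cv2.imwrite("pics/t2.png",cv2.resize(c["img"][120:290,310:470,::-1],None,fx=3.5,fy=3.5,interpolation=cv2.INTER_CUBIC))
for n in ["pin_blue_near","pin_blue_far","pin_yellow_near","pin_yellow_far","knob","frame","rule","rule_handle","rule_hook","rule_nose","slider","pad","vial","jar","pencil","dish","puck"]:
    for d in bot.trace(n,c)[:4]: 
        reg=d["region"]; ys,xs=np.nonzero(reg); print(n,round(d["confidence"],2),np.round(d["rect"],1),"cent",np.round([xs.mean(),ys.mean()],1) if len(xs) else None,p2w(c,xs.mean(),ys.mean(),0.03).round(3) if len(xs) else "")
st()
E
```

```text
pin_blue_near 0.9 [196.1 207.5  91.8  67.6] cent [195.2 208. ] [0.557 0.237 0.03 ]
pin_blue_near 0.41 [275.4 130.6  18.6  22.2] cent [273.9 131.8] [0.775 0.009 0.03 ]
pin_blue_far 0.98 [190.  185.8  74.6  13. ] cent [188.7 185.5] [0.622 0.255 0.03 ]
pin_blue_far 0.17 [194.4 209.8  91.   69.1] cent [195.2 208. ] [0.557 0.237 0.03 ]
pin_yellow_near 0.77 [197.4 209.3  90.6  71.3] cent [195.5 208. ] [0.557 0.236 0.03 ]
pin_yellow_far 0.72 [188.6 185.6  79.6  19.7] cent [187.6 185.6] [0.622 0.258 0.03 ]
pin_yellow_far 0.45 [198.1 208.2  90.1  73.5] cent [195.2 208.3] [0.556 0.237 0.03 ]
knob 0.94 [188.1 188.2  75.1  14.7] cent [186.5 185.8] [0.621 0.261 0.03 ]
frame 0.53 [275.2 132.6  21.6  22.1] cent [274.4 131.4] [0.776 0.007 0.03 ]
rule_handle 0.65 [361.2 202.1  18.9  13.8] cent [358.7 203.9] [ 0.562 -0.231  0.03 ]
slider 0.45 [360.3 202.8  15.4  10.6] cent [359.2 203.3] [ 0.563 -0.232  0.03 ]
pad 0.97 [359.  209.6  59.6 127. ] cent [359.3 211.4] [ 0.54  -0.232  0.03 ]
vial 0.45 [275.9 195.8  10.   10.5] cent [275.6 197. ] [0.585 0.007 0.03 ]
jar 0.78 [273.7 129.9  22.   24.9] cent [273.9 131.1] [0.777 0.009 0.03 ]
pencil 0.47 [282.  265.9  30.2  36.3] cent [282.4 265.4] [ 0.39  -0.009  0.03 ]
pencil 0.4 [189.1 183.8  72.6  12.8] cent [189.4 185.4] [0.622 0.253 0.03 ]
dish 0.8 [114.3 256.4  34.6  25.1] cent [112.9 257.3] [0.421 0.469 0.03 ]
dish 0.31 [194.6 209.9  90.1  71.8] cent [195.1 207.9] [0.557 0.237 0.03 ]
puck 0.64 [446.9 242.6  20.4  14.4] cent [443.9 240.8] [ 0.452 -0.472  0.03 ]
t 1.05 p [ 0.2214 -0.4483  0.2503] toolx [ 0.897  0.443 -0.   ] tooly [ 0.443 -0.897  0.   ] z [ 0. -0. -1.] f [0.2 0.4 1. ] w 0.0856 q [-1.11  0.24  0.01  1.34 -0.    1.57]
```

View pics/t1.png

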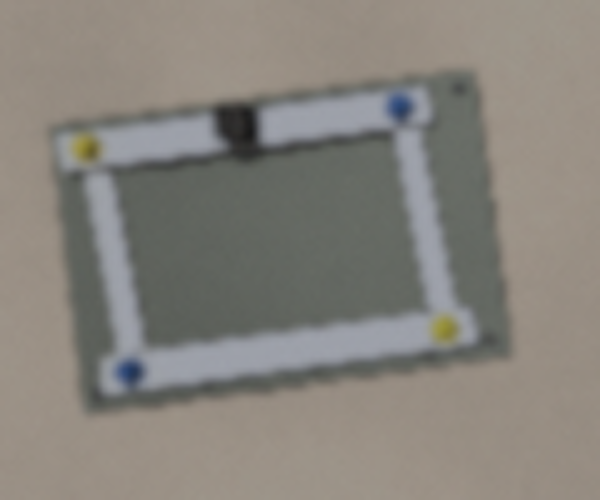

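View pics/t2.png

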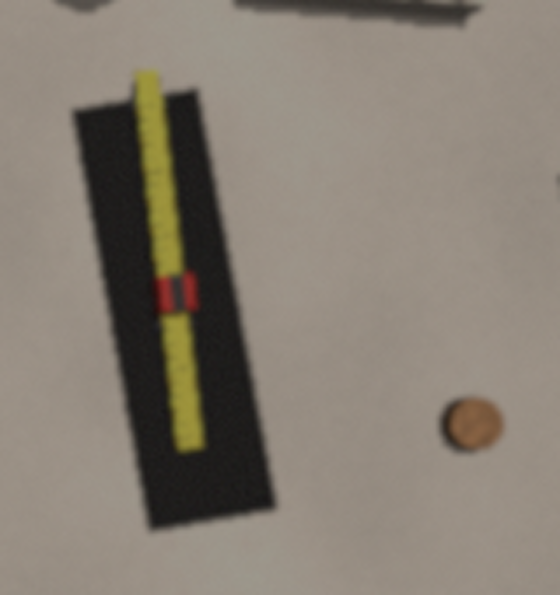

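```bash
python3 - <<'E'
from h import *
c=bot.camera("top"); im=c["img"].astype(int); r,g,b=im[...,0],im[...,1],im[...,2]
hsv=cv2.cvtColor(c["img"],cv2.COLOR_RGB2HSV)
def cent(mask,x0,y0,x1,y1,w):
    m=np.zeros(mask.shape);m[y0:y1,x0:x1]=mask[y0:y1,x0:x1]; m=m*w; ys,xs=np.nonzero(m>0); ww=m[ys,xs]; return (xs*ww).sum()/ww.sum(),(ys*ww).sum()/ww.sum(),len(xs)
Y=(hsv[...,0]>20)&(hsv[...,0]<36)&(hsv[...,1]>110); B=(hsv[...,0]>100)&(hsv[...,0]<125)&(hsv[...,1]>100)
P={}
for n,m,(u,v) in [("bn",B,(166,234)),("bf",B,(220,181)),("yn",Y,(229,226)),("yf",Y,(157,190))]:
    a=cent(m,u-6,v-6,u+7,v+7,hsv[...,1]); P[n]=p2w(c,a[0],a[1],.042); print(n,np.round(a,1),P[n].round(4))
print("blue",np.linalg.norm(P["bn"]-P["bf"]),"yel",np.linalg.norm(P["yn"]-P["yf"]), "near",np.linalg.norm(P["bn"]-P["yn"]),"far",np.linalg.norm(P["bf"]-P["yf"]))
for n,u,v,z in [("hookend",352,140,.027),("noseend",364.3,248.9,.027),("handle",360.7,203.4,.049)]: print(n,p2w(c,u,v,z).round(4))
m=np.zeros(Y.shape,np.uint8); m[130:260,335:385]=Y[130:260,335:385]; ys,xs=np.nonzero(m)
W=np.array([p2w(c,x,y,.027)[:2] for x,y in zip(xs,ys)]); mu=W.mean(0); d=np.linalg.svd(W-mu)[2][0]; t=(W-mu)@d; print("beam",mu,d,np.degrees(np.arctan2(d[1],d[0])),t.min(),t.max(),mu+t.min()*d,mu+t.max()*d)
# pad
pm=bot.trace("pad",c)[0]["region"]; 
dk=(im.sum(2)<110); dk2=np.zeros(dk.shape,np.uint8); dk2[130:280,325:395]=dk[130:280,325:395]
print(np.array([p2w(c,x,y,.004)[:2].round(3) for x,y in cv2.boxPoints(cv2.minAreaRect(cv2.findNonZero(dk2)))]).tolist(), p2w(c,*cv2.minAreaRect(cv2.findNonZero(dk2))[0],.004))
E
python3 -m handwheel '[{"az":0.5}]'; python3 -c "
from h import *; st()"
```

```text
bn [165.4 233.9  11. ] [0.4845 0.3184 0.042 ]
bf [219.5 180.8  10. ] [0.6326 0.1657 0.042 ]
yn [228.5 225.5  12. ] [0.5054 0.141  0.042 ]
yf [156.8 189.   10. ] [0.6117 0.3431 0.042 ]
blue 0.21276072390903403 yel 0.22833301319733196 near 0.1786416656362175 far 0.17862885785422974
hookend [ 0.7483 -0.2174  0.027 ]
noseend [ 0.433  -0.2437  0.027 ]
handle [ 0.5616 -0.233   0.049 ]
beam [ 0.58822598 -0.22954268] [-0.9961209  -0.08799515] -174.95171984835912 -0.16025548609761153 0.1557965559725869 [ 0.74785982 -0.21544098] [ 0.43303378 -0.24325202]
[[0.717, -0.159], [0.734, -0.259], [0.389, -0.313], [0.372, -0.215]] [ 0.55128298 -0.23670882  0.004     ]
t 1.15 p [ 0.2214 -0.4483  0.2503] toolx [ 0.897  0.443 -0.   ] tooly [ 0.443 -0.897 -0.   ] z [-0.  0. -1.] f [ 0.5 -0.4  0.7] w 0.0856 q [-1.11  0.24  0.    1.34 -0.    1.57]invalid input
```

```bash
python3 -m handwheel '[{"dx":0,"dy":0,"dz":0,"ax":0,"ay":0,"az":0.5}]'; python3 -c "
from h import *; st()"
```

```text
clock: 1.25
eef_pos: [0.2214, -0.4483, 0.2503]
tool_rot: [0.982, 0.19, 0.0, 0.0]
ft_force: [0.4, -0.1, -0.7]
grip_width: 0.0852
t 1.25 p [ 0.2214 -0.4483  0.2503] toolx [ 0.928  0.373 -0.   ] tooly [ 0.373 -0.928  0.   ] z [ 0. -0. -1.] f [ 0.4 -0.1 -0.7] w 0.0852 q [-1.11  0.24  0.    1.34 -0.    1.65]
```

```bash
python3 -m handwheel '[{"dx":0,"dy":0,"dz":0,"ax":0,"ay":0,"az":-1},{"dx":0,"dy":0,"dz":0,"ax":0,"ay":0,"az":-1},{"dx":0,"dy":0,"dz":0,"ax":0,"ay":0,"az":-1},{"dx":0,"dy":0,"dz":0,"ax":0,"ay":0,"az":-1},{"dx":0,"dy":0,"dz":0,"ax":0,"ay":0,"az":-1},{"dx":0,"dy":0,"dz":0,"ax":0,"ay":0,"az":-1},{"dx":0,"dy":0,"dz":0,"ax":0,"ay":0,"az":-1},{"dx":0,"dy":0,"dz":0,"ax":0,"ay":0,"az":-1},{"dx":0,"dy":0,"dz":0,"ax":0,"ay":0,"az":-1},{"dx":0,"dy":0,"dz":0,"ax":0,"ay":0,"az":-1},{"dx":0,"dy":0,"dz":0,"ax":0,"ay":0,"az":-1},{"dx":0,"dy":0,"dz":0,"ax":0,"ay":0,"az":-1}]' >/dev/null
python3 -m handwheel '[{"dx":0,"dy":0,"dz":0,"ax":0,"ay":0,"az":-1},{"dx":0,"dy":0,"dz":0,"ax":0,"ay":0,"az":-1},{"dx":0,"dy":0,"dz":0,"ax":0,"ay":0,"az":-1},{"dx":0,"dy":0,"dz":0,"ax":0,"ay":0,"az":-1},{"dx":0,"dy":0,"dz":0,"ax":0,"ay":0,"az":-1},{"dx":0,"dy":0,"dz":0,"ax":0,"ay":0,"az":-1},{"dx":0,"dy":0,"dz":0,"ax":0,"ay":0,"az":-0.97},{"dx":0,"dy":0,"dz":0,"ax":0,"ay":0,"az":0}]' >/dev/null
python3 -c "
from h import *; st()"
```

```text
t 3.25 p [ 0.2214 -0.4483  0.2503] toolx [-0.996 -0.087  0.   ] tooly [-0.087  0.996  0.   ] z [-0.  0. -1.] f [-0.   0.  -0.3] w 0.0854 q [-1.11  0.24  0.    1.34 -0.   -1.2 ]
```

```bash
python3 -m handwheel '[{"dx":-1,"dy":0.5,"dz":0,"ax":0,"ay":0,"az":0},{"dx":-1,"dy":0.5,"dz":0,"ax":0,"ay":0,"az":0},{"dx":-1,"dy":0.5,"dz":0,"ax":0,"ay":0,"az":0},{"dx":-1,"dy":0.5,"dz":0,"ax":0,"ay":0,"az":0},{"dx":-1,"dy":0.5,"dz":0,"ax":0,"ay":0,"az":0},{"dx":-1,"dy":0.5,"dz":0,"ax":0,"ay":0,"az":0},{"dx":-1,"dy":0.5,"dz":0,"ax":0,"ay":0,"az":0},{"dx":-1,"dy":0.5,"dz":0,"ax":0,"ay":0,"az":0},{"dx":-1,"dy":0.5,"dz":0,"ax":0,"ay":0,"az":0},{"dx":-1,"dy":0.5,"dz":0,"ax":0,"ay":0,"az":0},{"dx":-1,"dy":0.5,"dz":0,"ax":0,"ay":0,"az":0},{"dx":-1,"dy":0.5,"dz":0,"ax":0,"ay":0,"az":0}]' >/dev/null
python3 -m handwheel '[{"dx":-0.77,"dy":0.47,"dz":0,"ax":0,"ay":0,"az":0},{"dx":-0.77,"dy":0.47,"dz":0,"ax":0,"ay":0,"az":0},{"dx":-0.77,"dy":0.47,"dz":0,"ax":0,"ay":0,"az":0},{"dx":0,"dy":0,"dz":0,"ax":0,"ay":0,"az":0}]' >/dev/null
python3 -c "
from h import *; st(); c=shot('wrist','w1'); print(np.round(c['eye'],3),w2p(c,[.561,-.232,.049]),w2p(c,[0.748,-.2154,.027]),w2p(c,[0.433,-.243,.027]))"
```

```text
t 4.85 p [ 0.5635 -0.2306  0.2497] toolx [-0.996 -0.088 -0.   ] tooly [-0.088  0.996  0.001] z [ 0.     0.001 -1.   ] f [ 0.3 -0.  -0.1] w 0.0856 q [-0.39  0.46  0.32  1.43  0.   -0.48]
[ 0.487 -0.237  0.374] [270.20156992 184.77868067] [270.54364234 336.135396  ] [270.46482289  40.67785291]
```

View pics/w1.png

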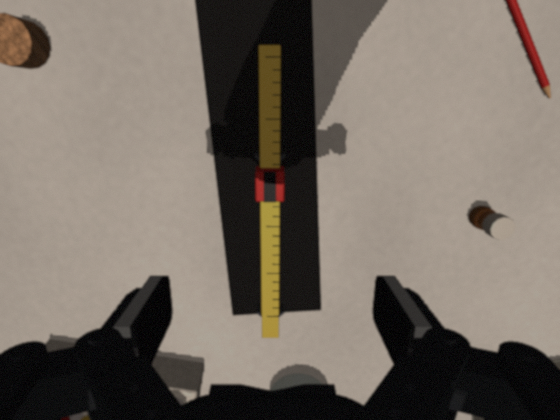

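```bash
python3 -m handwheel '[{"dx":0.1,"dy":-0.05,"dz":1,"ax":0,"ay":0,"az":0},{"dx":0,"dy":0,"dz":1,"ax":0,"ay":0,"az":0},{"dx":0,"dy":0,"dz":1,"ax":0,"ay":0,"az":0},{"dx":0,"dy":0,"dz":1,"ax":0,"ay":0,"az":0},{"dx":0,"dy":0,"dz":1,"ax":0,"ay":0,"az":0},{"dx":0,"dy":0,"dz":1,"ax":0,"ay":0,"az":0},{"dx":0,"dy":0,"dz":1,"ax":0,"ay":0,"az":0},{"dx":0,"dy":0,"dz":1,"ax":0,"ay":0,"az":0},{"dx":0,"dy":0,"dz":0.4,"ax":0,"ay":0,"az":0},{"dx":0,"dy":0,"dz":0.39,"ax":0,"ay":0,"az":0},{"dx":0,"dy":0,"dz":0,"ax":0,"ay":0,"az":0}]' 
python3 -m handwheel '[{"dx":0,"dy":0,"dz":0,"ax":0,"ay":0,"az":0},{"dx":0,"dy":0,"dz":0,"ax":0,"ay":0,"az":0},{"dx":0,"dy":0,"dz":0,"ax":0,"ay":0,"az":0},{"dx":0,"dy":0,"dz":0,"ax":0,"ay":0,"az":0},{"dx":0,"dy":0,"dz":0,"ax":0,"ay":0,"az":0},{"dx":0,"dy":0,"dz":0,"ax":0,"ay":0,"az":0},{"dx":0,"dy":0,"dz":0,"ax":0,"ay":0,"az":0},{"dx":0,"dy":0,"dz":0,"ax":0,"ay":0,"az":0}]' -1
python3 -c "
from h import *; st(); c=shot('wrist','w2')"
```

```text
clock: 6.0
eef_pos: [0.5584, -0.2341, 0.0299]
tool_rot: [-0.043, 0.999, 0.0, -0.001]
ft_force: [0.5, 0.1, 0.5]
grip_width: 0.0853
clock: 6.8
eef_pos: [0.5598, -0.234, 0.0315]
tool_rot: [-0.044, 0.999, -0.0, 0.001]
ft_force: [-0.6, 0.4, 6.8]
grip_width: 0.0274
t 6.8 p [ 0.5598 -0.234   0.0315] toolx [-0.996 -0.088 -0.001] tooly [-0.088  0.996 -0.001] z [ 0.002 -0.    -1.   ] f [-0.6  0.4  6.8] w 0.0274 q [-0.4   0.62 -0.02  0.94  0.   -0.48]
```

View pics/w2.png

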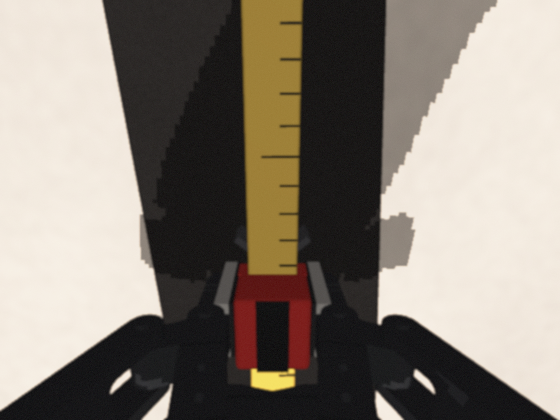

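```bash
python3 -m handwheel '[{"dx":0,"dy":0,"dz":-0.4,"ax":0,"ay":0,"az":0},{"dx":0,"dy":0,"dz":-0.8,"ax":0,"ay":0,"az":0},{"dx":0,"dy":0,"dz":-1,"ax":0,"ay":0,"az":0},{"dx":0,"dy":0,"dz":-1,"ax":0,"ay":0,"az":0},{"dx":0,"dy":0,"dz":-0.8,"ax":0,"ay":0,"az":0},{"dx":0,"dy":0,"dz":0,"ax":0,"ay":0,"az":0},{"dx":0,"dy":0,"dz":0,"ax":0,"ay":0,"az":0}]' 
python3 -c "
from h import *; st(); c=shot('wrist','w3'); c=shot('scene','s3',2,(100,200,340,340))"
```

```text
clock: 7.55
eef_pos: [0.5589, -0.2338, 0.1302]
tool_rot: [-0.044, 0.999, 0.0, -0.0]
ft_force: [-0.2, 0.5, -1.9]
grip_width: 0.0272
t 7.55 p [ 0.5589 -0.2338  0.1302] toolx [-0.996 -0.088  0.   ] tooly [-0.088  0.996  0.   ] z [-0.  0. -1.] f [-0.2  0.5 -1.9] w 0.0272 q [-0.4   0.52  0.1   1.15 -0.   -0.48]
```

View pics/w3.png

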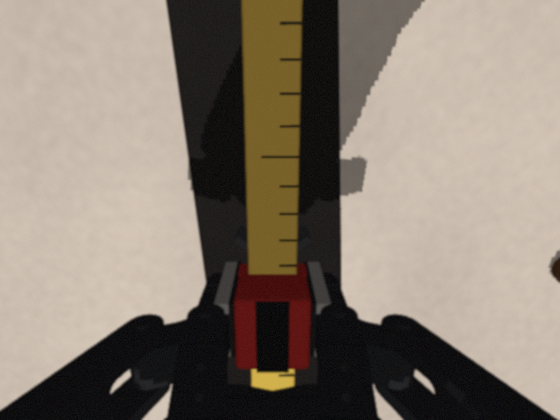

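View pics/s3.png

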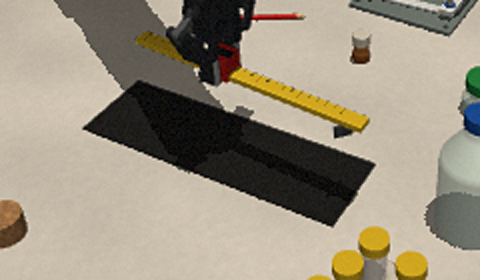

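```bash
python3 - <<'E'
from h import *
o,r=st(); c=bot.camera("wrist"); p=np.array(o["eef_pos"])
for ox in (-.003,0,.003):
  for h in (.0255,.0275,.030):
    print(ox,h,[w2p(c,p+r@np.array([ox+a,b,-(z-h)])).round(0).tolist() for a,b,z in [(.015,.014,.045),(.015,-.014,.045),(-.015,.014,.045),(-.015,-.014,.045),(.015,.01,.023),(.015,-.01,.023)]])
E
```

```text
t 7.65 p [ 0.558  -0.2334  0.1287] toolx [-0.996 -0.088  0.003] tooly [-0.088  0.996  0.002] z [-0.003  0.001 -1.   ] f [-0.9  1.4 -1.6] w 0.0276 q [-0.4   0.52  0.1   1.15 -0.   -0.48]
-0.003 0.0255 [[312.0, 302.0], [230.0, 302.0], [309.0, 373.0], [233.0, 373.0], [296.0, 272.0], [246.0, 272.0]]
-0.003 0.0275 [[311.0, 298.0], [231.0, 298.0], [308.0, 369.0], [234.0, 369.0], [295.0, 270.0], [247.0, 270.0]]
-0.003 0.03 [[310.0, 295.0], [232.0, 295.0], [308.0, 364.0], [234.0, 364.0], [295.0, 267.0], [247.0, 267.0]]
0 0.0255 [[312.0, 294.0], [230.0, 294.0], [309.0, 366.0], [233.0, 366.0], [296.0, 265.0], [246.0, 265.0]]
0 0.0275 [[311.0, 291.0], [231.0, 291.0], [309.0, 362.0], [233.0, 362.0], [296.0, 263.0], [247.0, 263.0]]
0 0.03 [[311.0, 287.0], [231.0, 287.0], [308.0, 357.0], [234.0, 357.0], [295.0, 260.0], [247.0, 260.0]]
0.003 0.0255 [[312.0, 286.0], [230.0, 286.0], [309.0, 359.0], [233.0, 359.0], [296.0, 258.0], [246.0, 258.0]]
0.003 0.0275 [[312.0, 283.0], [230.0, 283.0], [309.0, 355.0], [233.0, 355.0], [296.0, 256.0], [246.0, 256.0]]
0.003 0.03 [[311.0, 280.0], [231.0, 280.0], [308.0, 351.0], [234.0, 351.0], [295.0, 254.0], [247.0, 254.0]]
```

```bash
python3 -c "
import cv2;im=cv2.imread('pics/w3.png');cv2.imwrite('pics/w3c.png',cv2.resize(im[220:410,190:350],None,fx=3.5,fy=3))"
```

```text
(no output)
```

View pics/w3c.png

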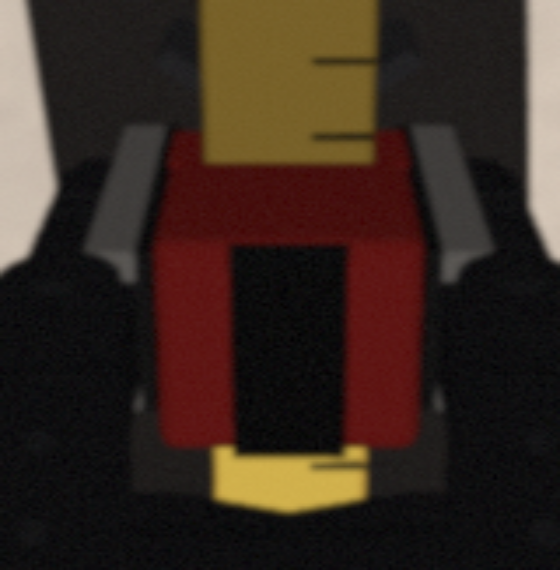

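```bash
python3 -m handwheel '[{"dx":0,"dy":0,"dz":0,"ax":0,"ay":0,"az":0.5},{"dx":0,"dy":0,"dz":0,"ax":0,"ay":0,"az":0.9},{"dx":0,"dy":0,"dz":0,"ax":0,"ay":0,"az":0.9},{"dx":0,"dy":0,"dz":0,"ax":0,"ay":0,"az":0.9},{"dx":0,"dy":0,"dz":0,"ax":0,"ay":0,"az":0.9},{"dx":0,"dy":0,"dz":0,"ax":0,"ay":0,"az":0.9},{"dx":0,"dy":0,"dz":0,"ax":0,"ay":0,"az":0.5},{"dx":0,"dy":0,"dz":0,"ax":0,"ay":0,"az":0.43},{"dx":0.3,"dy":0.25,"dz":0,"ax":0,"ay":0,"az":0},{"dx":0.6,"dy":0.51,"dz":0,"ax":0,"ay":0,"az":0},{"dx":0.9,"dy":0.77,"dz":0,"ax":0,"ay":0,"az":0},{"dx":0.9,"dy":0.77,"dz":0,"ax":0,"ay":0,"az":0}]' 
python3 -m handwheel '[{"dx":0.9,"dy":0.77,"dz":0,"ax":0,"ay":0,"az":0},{"dx":0.9,"dy":0.77,"dz":0,"ax":0,"ay":0,"az":0},{"dx":0.9,"dy":0.77,"dz":0,"ax":0,"ay":0,"az":0},{"dx":0.9,"dy":0.77,"dz":0,"ax":0,"ay":0,"az":0},{"dx":0.9,"dy":0.77,"dz":0,"ax":0,"ay":0,"az":0},{"dx":0.9,"dy":0.77,"dz":0,"ax":0,"ay":0,"az":0},{"dx":0.9,"dy":0.77,"dz":0,"ax":0,"ay":0,"az":0},{"dx":0.9,"dy":0.77,"dz":0,"ax":0,"ay":0,"az":0},{"dx":0.9,"dy":0.77,"dz":0,"ax":0,"ay":0,"az":0},{"dx":0.9,"dy":0.77,"dz":0,"ax":0,"ay":0,"az":0},{"dx":0.9,"dy":0.77,"dz":0,"ax":0,"ay":0,"az":0},{"dx":0.9,"dy":0.77,"dz":0,"ax":0,"ay":0,"az":0}]' 
python3 -m handwheel '[{"dx":0.9,"dy":0.77,"dz":0,"ax":0,"ay":0,"az":0},{"dx":0.9,"dy":0.77,"dz":0,"ax":0,"ay":0,"az":0},{"dx":0.18,"dy":0.14,"dz":0,"ax":0,"ay":0,"az":0},{"dx":0,"dy":0,"dz":0,"ax":0,"ay":0,"az":0},{"dx":0,"dy":0,"dz":0,"ax":0,"ay":0,"az":0}]' 
python3 -c "
from h import *; st(); c=shot('wrist','w4'); c=shot('top','t4',5,(140,160,260,270))"
```

```text
clock: 8.9
eef_pos: [0.5528, -0.1431, 0.1299]
tool_rot: [0.39, 0.921, 0.0, -0.001]
ft_force: [0.8, 0.4, -1.6]
grip_width: 0.0273
clock: 10.1
eef_pos: [0.53, 0.2117, 0.1302]
tool_rot: [0.389, 0.921, -0.0, -0.001]
ft_force: [-0.3, -0.3, -1.9]
grip_width: 0.0269
clock: 10.6
eef_pos: [0.5266, 0.2738, 0.1302]
tool_rot: [0.39, 0.921, -0.001, -0.0]
ft_force: [-1.4, -0.3, -1.8]
grip_width: 0.0274
t 10.6 p [0.5266 0.2738 0.1302] toolx [-0.696  0.718  0.   ] tooly [ 0.718  0.696 -0.001] z [-0.001 -0.001 -1.   ] f [-1.4 -0.3 -1.8] w 0.0274 q [ 0.48  0.5   0.06  1.14 -0.    1.28]
```

View pics/w4.png

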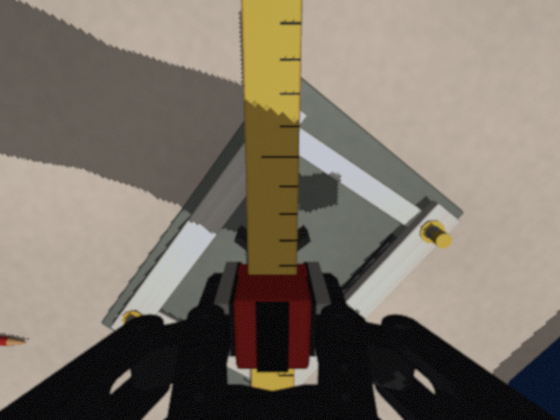

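View pics/t4.png

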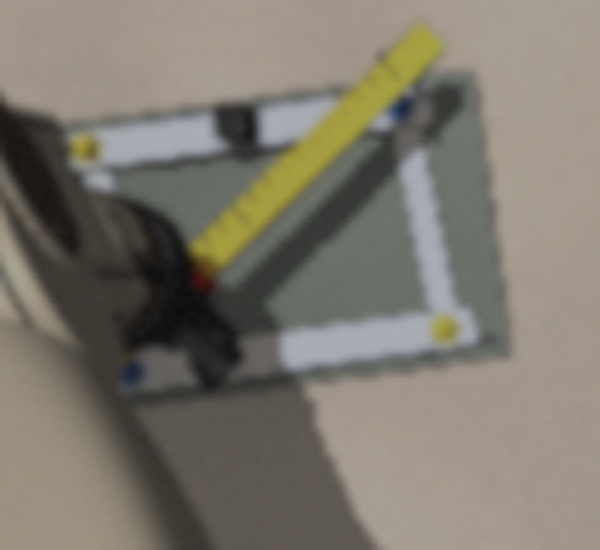

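```bash
python3 -c "
import cv2;im=cv2.imread('pics/w4.png');cv2.imwrite('pics/w4c.png',cv2.resize(im[190:260,390:480],None,fx=6,fy=6))
from h import *
c=bot.camera('wrist'); st()
cv2.imwrite('pics/w4d.png',cv2.resize(c['img'][290:340,90:180,::-1],None,fx=6,fy=6))
for P in [(.6117,.3431,.043),(.6117,.3431,.025),(.5054,.141,.043),(.5054,.141,.025)]: print(w2p(c,P))
print(p2w(c,444,239,.043))"
```

```text
t 10.75 p [0.5275 0.273  0.1305] toolx [-0.695  0.719 -0.   ] tooly [ 0.719  0.695 -0.001] z [-0. -0. -1.] f [ 0.2 -1.4 -1.3] w 0.0275 q [ 0.48  0.5   0.06  1.14 -0.    1.28]
[438.73698885 240.41595373]
[427.052317   230.80488576]
[121.98690567 332.83175834]
[131.68403323 318.03755404]
[0.61337832 0.34611096 0.043     ]
```

View pics/w4c.png

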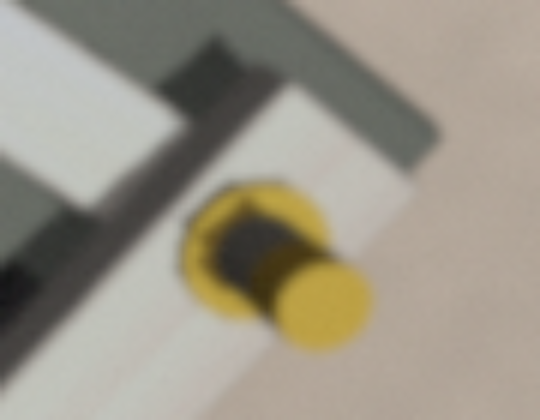

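View pics/w4d.png

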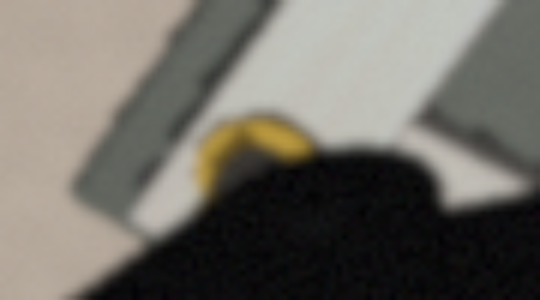

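```bash
python3 -m handwheel '[{"dx":0,"dy":0.08,"dz":0.5,"ax":0,"ay":0,"az":0},{"dx":0,"dy":0,"dz":0.7,"ax":0,"ay":0,"az":0},{"dx":0,"dy":0,"dz":0.6,"ax":0,"ay":0,"az":0},{"dx":0,"dy":0,"dz":0.4,"ax":0,"ay":0,"az":0},{"dx":0,"dy":0,"dz":0.3,"ax":0,"ay":0,"az":0},{"dx":0,"dy":0,"dz":0.2,"ax":0,"ay":0,"az":0},{"dx":0,"dy":0,"dz":0.2,"ax":0,"ay":0,"az":0},{"dx":0,"dy":0,"dz":0,"ax":0,"ay":0,"az":0},{"dx":0,"dy":0,"dz":0,"ax":0,"ay":0,"az":0}]' 
python3 -c "
from h import *; st(); c=shot('scene','s5',5,(250,150,370,230)); c=shot('top','t5',5,(140,160,260,270))"
```

```text
clock: 11.65
eef_pos: [0.5293, 0.2756, 0.0584]
tool_rot: [0.39, 0.921, 0.0, 0.0]
ft_force: [-0.1, -0.7, -1.8]
grip_width: 0.0272
t 11.65 p [0.5293 0.2756 0.0584] toolx [-0.695  0.719 -0.   ] tooly [0.719 0.695 0.001] z [ 0.001  0.    -1.   ] f [-0.1 -0.7 -1.8] w 0.0272 q [ 0.48  0.57 -0.02  0.98 -0.    1.28]
```

View pics/s5.png

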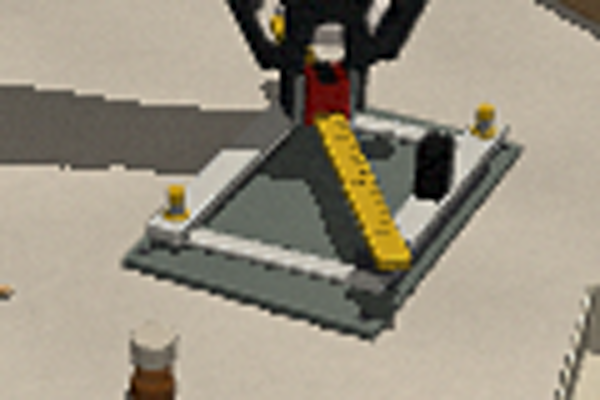

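View pics/t5.png

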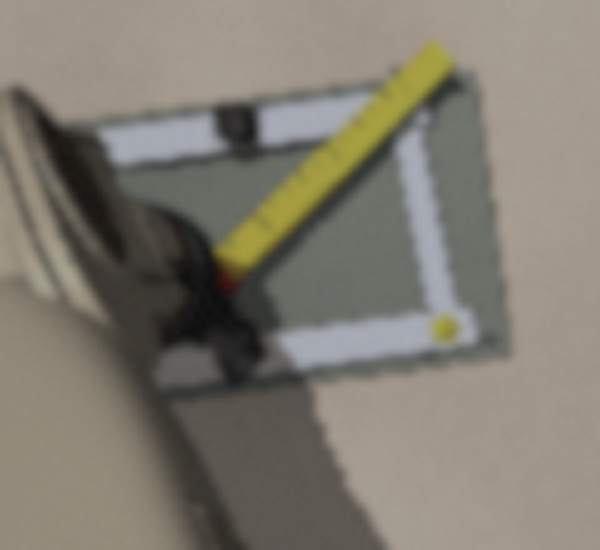

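```bash
cat >> h.py <<'E'
def beam(c,z,x0,y0,x1,y1):
    hsv=cv2.cvtColor(c["img"],cv2.COLOR_RGB2HSV); Y=(hsv[...,0]>18)&(hsv[...,0]<36)&(hsv[...,1]>110)
    m=np.zeros(Y.shape,np.uint8); m[y0:y1,x0:x1]=Y[y0:y1,x0:x1]
    n,l,s,_=cv2.connectedComponentsWithStats(m); k=1+np.argmax(s[1:,4]); ys,xs=np.nonzero(l==k)
    W=np.array([p2w(c,x,y,z)[:2] for x,y in zip(xs,ys)]); mu=W.mean(0); d=np.linalg.svd(W-mu)[2][0]; t=(W-mu)@d
    return mu,d,t.min(),t.max()
E
python3 - <<'E'
from h import *
c=bot.camera("top"); mu,d,a,b=beam(c,.051,180,155,240,225)
if d[0]>0: d=-d;a,b=-b,-a
n=np.array([d[1],-d[0]])
print(mu,d,np.degrees(np.arctan2(d[1],d[0])),"hook end",mu+a*d)
for P in [(0.6326,.1657),(.4845,.3184)]:
    q=np.array(P)-mu; print("pin along from end",q@d-a,"lat(tool y)",q@n)
st()
E
```

```text
[0.598936   0.20318861] [-0.69334413  0.72060663] 133.89541258899607 hook end [0.66054971 0.13915223]
pin along from end 0.03850926219994056 lat(tool y) -0.001734006497841627
pin along from end 0.2512301604921375 lat(tool y) -0.002582198552057512
t 11.8 p [0.5294 0.2757 0.0587] toolx [-0.695  0.719 -0.   ] tooly [0.719 0.695 0.001] z [ 0.001  0.001 -1.   ] f [ 1.3  0.3 -2.1] w 0.0275 q [ 0.48  0.57 -0.02  0.98 -0.    1.28]
```

```bash
python3 -m handwheel '[{"dx":0,"dy":-0.08,"dz":0.04,"ax":0,"ay":0,"az":0},{"dx":0.15,"dy":0,"dz":0,"ax":0,"ay":0,"az":0},{"dx":0.15,"dy":0,"dz":0,"ax":0,"ay":0,"az":0},{"dx":0.15,"dy":0,"dz":0,"ax":0,"ay":0,"az":0},{"dx":0,"dy":0,"dz":0,"ax":0,"ay":0,"az":0},{"dx":0,"dy":0,"dz":0,"ax":0,"ay":0,"az":0}]' 
python3 -m handwheel '[{"dx":0.12,"dy":0,"dz":0,"ax":0,"ay":0,"az":0},{"dx":0.12,"dy":0,"dz":0,"ax":0,"ay":0,"az":0},{"dx":0.12,"dy":0,"dz":0,"ax":0,"ay":0,"az":0},{"dx":0,"dy":0,"dz":0,"ax":0,"ay":0,"az":0},{"dx":0,"dy":0,"dz":0,"ax":0,"ay":0,"az":0}]' 
python3 -m handwheel '[{"dx":0.1,"dy":0,"dz":0,"ax":0,"ay":0,"az":0},{"dx":0.1,"dy":0,"dz":0,"ax":0,"ay":0,"az":0},{"dx":0.1,"dy":0,"dz":0,"ax":0,"ay":0,"az":0},{"dx":0,"dy":0,"dz":0,"ax":0,"ay":0,"az":0},{"dx":0,"dy":0,"dz":0,"ax":0,"ay":0,"az":0}]' 
python3 - <<'E'
from h import *
for i in range(3):
    c=bot.camera("top"); o=bot.get_obs(); print(np.round(o["ft_force"],1))
mu,d,a,b=beam(c,.051,180,155,240,235)
if d[0]>0: d=-d;a,b=-b,-a
n=np.array([d[1],-d[0]])
print(np.degrees(np.arctan2(d[1],d[0])))
for P in [(0.6326,.1657),(.4845,.3184)]:
    q=np.array(P)-mu; print("pin along from end",q@d-a,"lat(tool y)",q@n)
st()
E
```

```text
clock: 12.4
eef_pos: [0.5196, 0.2824, 0.0571]
tool_rot: [0.39, 0.921, -0.0, 0.0]
ft_force: [0.2, -0.5, -1.8]
grip_width: 0.0272
clock: 12.9
eef_pos: [0.5137, 0.2886, 0.0572]
tool_rot: [0.39, 0.921, 0.0, 0.0]
ft_force: [1.4, -1.4, -1.8]
grip_width: 0.0274
clock: 13.4
eef_pos: [0.5083, 0.2941, 0.0571]
tool_rot: [0.39, 0.921, 0.0, 0.0]
ft_force: [2.1, -0.7, -0.8]
grip_width: 0.0272
[ 2.  -1.9 -0.9]
[ 2.5 -2.3 -1.8]
[ 1.6 -1.5 -1.4]
134.44089027753782
pin along from end 0.02452776855409361 lat(tool y) 0.0003497055863577581
pin along from end 0.23724710164622936 lat(tool y) 0.0015267055171300562
t 13.55 p [0.5084 0.294  0.0571] toolx [-0.695  0.719 -0.   ] tooly [0.719 0.695 0.   ] z [ 0.  0. -1.] f [ 1.6 -1.5 -1.4] w 0.0274 q [ 0.52  0.56 -0.05  0.96 -0.    1.33]
```

```bash
python3 -m handwheel '[{"dx":0.1,"dy":0,"dz":0,"ax":0,"ay":0,"az":0},{"dx":0.1,"dy":0,"dz":0,"ax":0,"ay":0,"az":0},{"dx":0.1,"dy":0,"dz":0,"ax":0,"ay":0,"az":0},{"dx":0.06,"dy":0,"dz":0,"ax":0,"ay":0,"az":0},{"dx":0,"dy":0,"dz":0,"ax":0,"ay":0,"az":0},{"dx":0,"dy":0,"dz":0,"ax":0,"ay":0,"az":0}]' 
python3 -m handwheel '[{"dx":0.04,"dy":0,"dz":0,"ax":0,"ay":0,"az":0},{"dx":0.04,"dy":0,"dz":0,"ax":0,"ay":0,"az":0},{"dx":0,"dy":0,"dz":0,"ax":0,"ay":0,"az":0},{"dx":0,"dy":0,"dz":0,"ax":0,"ay":0,"az":0}]' 
python3 - <<'E'
from h import *
for i in range(3):
    c=bot.camera("wrist"); o,r=st(); print(np.dot(r[:,0],o["ft_force"]))
cv2.imwrite("pics/w6.png",c["img"][:,:,::-1])
E
```

```text
clock: 14.15
eef_pos: [0.502, 0.3005, 0.0571]
tool_rot: [0.39, 0.921, -0.0, 0.0]
ft_force: [2.7, -2.4, -1.3]
grip_width: 0.0273
clock: 14.55
eef_pos: [0.5006, 0.3019, 0.0571]
tool_rot: [0.39, 0.921, -0.0, 0.0]
ft_force: [1.9, -1.8, -2.2]
grip_width: 0.0273
t 14.6 p [0.5007 0.3019 0.0571] toolx [-0.695  0.719 -0.   ] tooly [0.719 0.695 0.   ] z [ 0. -0. -1.] f [ 2.7 -0.7 -1.4] w 0.027 q [ 0.54  0.55 -0.06  0.96 -0.    1.34]
-2.4004132708684236
t 14.65 p [0.5007 0.3019 0.0571] toolx [-0.695  0.719 -0.   ] tooly [0.719 0.695 0.   ] z [ 0.  0. -1.] f [ 2.1 -2.2 -1. ] w 0.0275 q [ 0.54  0.55 -0.06  0.96 -0.    1.34]
-2.9850667722174937
t 14.7 p [0.5007 0.3019 0.0571] toolx [-0.695  0.719 -0.   ] tooly [0.719 0.695 0.   ] z [ 0.  0. -1.] f [ 2.7 -2.6 -1.1] w 0.0276 q [ 0.54  0.55 -0.06  0.96  0.    1.34]
-3.707430105346199
```

View pics/w6.png

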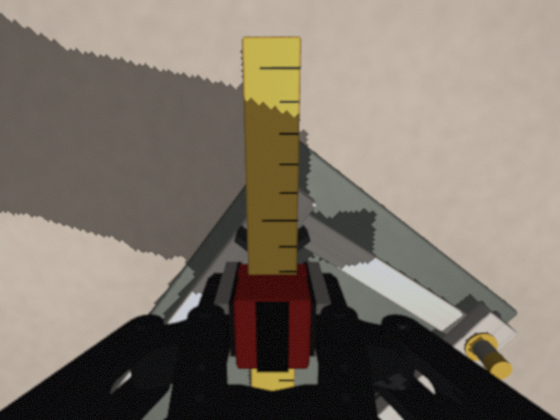

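```bash
for i in 1; do :; done
python3 -m handwheel '[{"dx":0.04,"dy":0,"dz":0,"ax":0,"ay":0,"az":0},{"dx":0.02,"dy":0,"dz":0,"ax":0,"ay":0,"az":0},{"dx":0,"dy":0,"dz":0,"ax":0,"ay":0,"az":0},{"dx":0,"dy":0,"dz":0,"ax":0,"ay":0,"az":0}]' 
python3 -m handwheel '[{"dx":0.04,"dy":0,"dz":0,"ax":0,"ay":0,"az":0},{"dx":0,"dy":0,"dz":0,"ax":0,"ay":0,"az":0},{"dx":0,"dy":0,"dz":0,"ax":0,"ay":0,"az":0}]' 
python3 -m handwheel '[{"dx":0.03,"dy":0,"dz":0,"ax":0,"ay":0,"az":0},{"dx":0,"dy":0,"dz":0,"ax":0,"ay":0,"az":0},{"dx":0,"dy":0,"dz":0,"ax":0,"ay":0,"az":0}]' 
```

```text
clock: 15.1
eef_pos: [0.4995, 0.303, 0.0571]
tool_rot: [0.39, 0.921, -0.0, -0.0]
ft_force: [1.3, -0.9, -1.5]
grip_width: 0.0273
clock: 15.4
eef_pos: [0.4989, 0.3037, 0.0571]
tool_rot: [0.39, 0.921, -0.0, 0.0]
ft_force: [2.5, -1.2, -1.3]
grip_width: 0.0275
clock: 15.7
eef_pos: [0.4983, 0.3042, 0.0571]
tool_rot: [0.39, 0.921, -0.0, -0.0]
ft_force: [2.7, -2.8, -1.2]
grip_width: 0.0277
```

```bash

python3 -m handwheel '[{"dx":0.03,"dy":0,"dz":0,"ax":0,"ay":0,"az":0},{"dx":0,"dy":0,"dz":0,"ax":0,"ay":0,"az":0},{"dx":0,"dy":0,"dz":0,"ax":0,"ay":0,"az":0}]' 
python3 -m handwheel '[{"dx":0.03,"dy":0,"dz":0,"ax":0,"ay":0,"az":0},{"dx":0,"dy":0,"dz":0,"ax":0,"ay":0,"az":0},{"dx":0,"dy":0,"dz":0,"ax":0,"ay":0,"az":0}]' 
python3 -m handwheel '[{"dx":0.03,"dy":0,"dz":0,"ax":0,"ay":0,"az":0},{"dx":0,"dy":0,"dz":0,"ax":0,"ay":0,"az":0},{"dx":0,"dy":0,"dz":0,"ax":0,"ay":0,"az":0}]' 
```

```text
clock: 16.0
eef_pos: [0.4978, 0.3048, 0.0571]
tool_rot: [0.39, 0.921, -0.0, 0.0]
ft_force: [2.6, -1.4, -1.3]
grip_width: 0.0271
clock: 16.3
eef_pos: [0.4973, 0.3053, 0.0571]
tool_rot: [0.39, 0.921, 0.0, 0.0]
ft_force: [2.3, -1.7, -0.6]
grip_width: 0.0275
clock: 16.6
eef_pos: [0.4973, 0.3056, 0.0571]
tool_rot: [0.39, 0.921, -0.0, 0.001]
ft_force: [3.6, -2.8, -1.8]
grip_width: 0.0271
```

```bash

python3 -m handwheel '[{"dx":0.03,"dy":0,"dz":0,"ax":0,"ay":0,"az":0},{"dx":0,"dy":0,"dz":0,"ax":0,"ay":0,"az":0},{"dx":0,"dy":0,"dz":0,"ax":0,"ay":0,"az":0}]' 
python3 - <<'E'
from h import *
for i in range(3):
    c=bot.camera("wrist"); o,r=st(); print(np.dot(r[:,0],o["ft_force"]))
E
```

```text
clock: 16.9
eef_pos: [0.4972, 0.3058, 0.0572]
tool_rot: [0.391, 0.921, -0.0, 0.001]
ft_force: [4.8, -4.2, -2.6]
grip_width: 0.0274
t 16.95 p [0.4972 0.3058 0.0572] toolx [-0.695  0.719 -0.002] tooly [0.719 0.695 0.001] z [ 0.002 -0.001 -1.   ] f [ 4.8 -3.9 -2.9] w 0.0277 q [ 0.55  0.55 -0.06  0.96 -0.    1.35]
-6.161587601068853
t 17.0 p [0.4972 0.3059 0.0572] toolx [-0.695  0.719 -0.002] tooly [0.719 0.695 0.001] z [ 0.002 -0.001 -1.   ] f [ 5.1 -4.5 -2.4] w 0.0275 q [ 0.55  0.55 -0.06  0.96 -0.    1.35]
-6.794122556160368
t 17.05 p [0.4972 0.3059 0.0571] toolx [-0.695  0.719 -0.002] tooly [0.719 0.695 0.001] z [ 0.002 -0.001 -1.   ] f [ 5.8 -3.8 -1.5] w 0.0275 q [ 0.55  0.55 -0.06  0.96 -0.    1.36]
-6.765000732155203
```

```bash

python3 -m handwheel '[{"dx":0.025,"dy":0,"dz":0,"ax":0,"ay":0,"az":0},{"dx":0.02,"dy":0,"dz":0,"ax":0,"ay":0,"az":0},{"dx":0,"dy":0,"dz":0,"ax":0,"ay":0,"az":0},{"dx":0,"dy":0,"dz":0,"ax":0,"ay":0,"az":0}]' 
python3 - <<'E'
from h import *
F=[]
for i in range(12):
    c=bot.camera("wrist" if i else "top"); o=bot.get_obs(); r=R.from_quat(o["tool_rot"]).as_matrix(); F.append(np.r_[r[:,0]@o["ft_force"],r[:,1]@o["ft_force"],o["ft_force"][2]])
    if i==0: ct=c
print(np.round(F,1).tolist(),np.mean(F,0)); st()
mu,d,a,b=beam(ct,.051,180,155,240,235)
if d[0]>0: d=-d;a,b=-b,-a
n=np.array([d[1],-d[0]])
for P in [(0.6326,.1657),(.4845,.3184)]:
    q=np.array(P)-mu; print("pin along from end",q@d-a,"lat(tool y)",q@n)
E
```

```text
clock: 17.45
eef_pos: [0.4972, 0.3063, 0.0573]
tool_rot: [0.391, 0.92, -0.0, 0.002]
ft_force: [6.3, -4.7, -2.9]
grip_width: 0.0271
[[-8.4, 2.0, -2.4], [-9.0, 1.2, -1.3], [-8.9, 1.9, -2.4], [-7.6, 2.7, -2.9], [-8.5, 1.5, -2.1], [-9.0, 1.0, -2.3], [-8.7, 1.7, -2.7], [-8.5, 1.6, -2.1], [-7.3, 2.0, -3.2], [-8.7, 2.2, -2.4], [-8.8, 1.3, -2.8], [-8.4, 0.9, -2.8]] [-8.47457975  1.66902574 -2.44909514]
t 18.05 p [0.4972 0.3063 0.0573] toolx [-0.694  0.719 -0.003] tooly [0.719 0.694 0.001] z [ 0.003 -0.002 -1.   ] f [ 6.5 -5.4 -2.8] w 0.0276 q [ 0.55  0.55 -0.06  0.96 -0.    1.36]
pin along from end 0.022592252768837875 lat(tool y) -4.108971041664071e-05
pin along from end 0.2353105542258917 lat(tool y) 0.001309549111027744
```

```bash

python3 -m handwheel '[{"dx":0.02,"dy":0,"dz":0,"ax":0,"ay":0,"az":0},{"dx":0,"dy":0,"dz":0,"ax":0,"ay":0,"az":0},{"dx":0,"dy":0,"dz":0,"ax":0,"ay":0,"az":0}]' 
python3 - <<'E'
from h import *
F=[]
for i in range(12):
    c=bot.camera("scene" if i else "wrist"); o=bot.get_obs(); r=R.from_quat(o["tool_rot"]).as_matrix(); F.append(np.r_[r[:,0]@o["ft_force"],r[:,1]@o["ft_force"],o["ft_force"][2]])
    if i==0: cv2.imwrite("pics/w7.png",c["img"][:,:,::-1])
print(np.mean(F,0)); st()
cv2.imwrite("pics/s7.png",cv2.resize(c["img"][150:230,250:370,::-1],None,fx=5,fy=5))
E
```

```text
clock: 18.35
eef_pos: [0.4972, 0.3065, 0.0573]
tool_rot: [0.391, 0.92, -0.0, 0.002]
ft_force: [7.2, -5.6, -2.6]
grip_width: 0.0274
[-9.34414889  1.48708127 -2.49858743]
t 18.95 p [0.4972 0.3065 0.0573] toolx [-0.694  0.72  -0.004] tooly [0.72  0.694 0.002] z [ 0.004 -0.002 -1.   ] f [ 7.2 -4.9 -2.8] w 0.0274 q [ 0.55  0.55 -0.06  0.96 -0.    1.36]
```

View pics/s7.png

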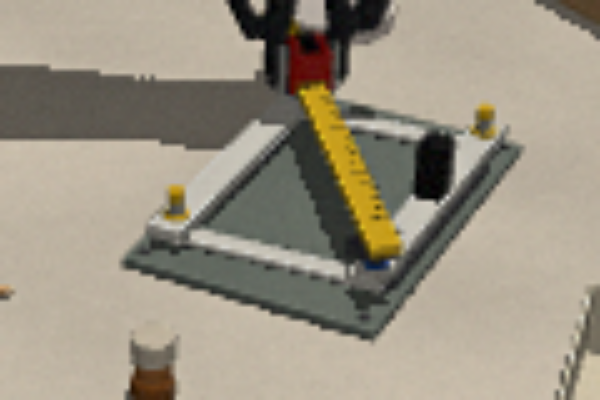

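View pics/w7.png

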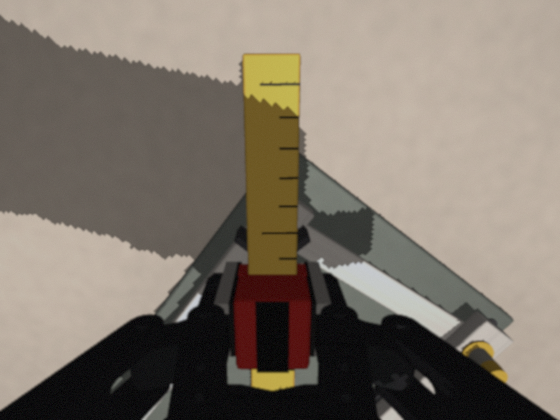

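```bash
python3 - <<'E'
from h import *
c=bot.camera("scene"); 
d=np.array([-.694,.72,0]); bf=np.array([.633,.167,0])
for n,P in [("pintop",bf+[0,0,.043]),("pinfoot",bf+[0,0,.025]),("beamend top",bf-.025*d+[0,0,.051]),("hookfoot",bf-.012*d+[0,0,.03])]:
    u=w2p(c,P); print(n,(u-[250,150])*5)
cv2.imwrite("pics/s8.png",cv2.resize(c["img"][185:210,310:345,::-1],None,fx=16,fy=16,interpolation=cv2.INTER_CUBIC))
st()
E
```

```text
pintop [369.90730317 234.8356536 ]
pinfoot [368.12965002 260.16206542]
beamend top [380.79502544 245.98157206]
hookfoot [373.3580904  264.02627687]
t 19.0 p [0.4972 0.3065 0.0573] toolx [-0.694  0.72  -0.004] tooly [0.72  0.694 0.002] z [ 0.004 -0.002 -1.   ] f [ 7.3 -5.4 -2. ] w 0.0274 q [ 0.55  0.55 -0.06  0.96 -0.    1.36]
```

View pics/s8.png

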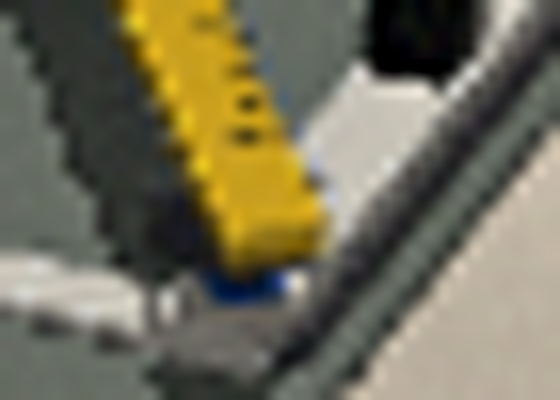

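```bash

python3 -m handwheel '[{"dx":-0.1,"dy":0,"dz":0,"ax":0,"ay":0,"az":0},{"dx":-0.2,"dy":0,"dz":0,"ax":0,"ay":0,"az":0},{"dx":-0.3,"dy":0,"dz":0,"ax":0,"ay":0,"az":0},{"dx":-0.4,"dy":0,"dz":0,"ax":0,"ay":0,"az":0},{"dx":-0.4,"dy":0,"dz":0,"ax":0,"ay":0,"az":0},{"dx":-0.3,"dy":0,"dz":0,"ax":0,"ay":0,"az":0},{"dx":-0.25,"dy":0,"dz":0,"ax":0,"ay":0,"az":0},{"dx":0,"dy":0,"dz":0,"ax":0,"ay":0,"az":0}]' 
python3 - <<'E'
from h import *
c=bot.camera("top"); mu,d,a,b=beam(c,.051,180,155,240,235)
if d[0]>0: d=-d;a,b=-b,-a
n=np.array([d[1],-d[0]]); print(np.degrees(np.arctan2(d[1],d[0])))
for P in [(0.6326,.1657),(.4845,.3184)]:
    q=np.array(P)-mu; print("pin along from end",q@d-a,"lat(tool y)",q@n)
st()
E
```

```text
clock: 19.8
eef_pos: [0.5292, 0.2717, 0.0567]
tool_rot: [0.391, 0.92, -0.0, -0.0]
ft_force: [-0.8, 0.7, -1.5]
grip_width: 0.0273
133.8968925138585
pin along from end 0.040542923666447045 lat(tool y) 0.001921268610705841
pin along from end 0.2532638437961127 lat(tool y) 0.0010785710443037202
t 19.85 p [0.5288 0.2721 0.0567] toolx [-0.695  0.719  0.001] tooly [ 0.719  0.695 -0.001] z [-0.001  0.    -1.   ] f [ 0.4 -0.  -1.6] w 0.0273 q [ 0.47  0.57 -0.02  0.98  0.    1.28]
```

```bash

python3 -m handwheel '[{"dx":0,"dy":0,"dz":-0.4,"ax":0,"ay":0,"az":0},{"dx":0,"dy":0,"dz":-0.8,"ax":0,"ay":0,"az":0},{"dx":0,"dy":0,"dz":-0.8,"ax":0,"ay":0,"az":0},{"dx":0,"dy":0,"dz":-0.6,"ax":0,"ay":0,"az":0},{"dx":0,"dy":0,"dz":-0.33,"ax":0,"ay":0,"az":0},{"dx":0,"dy":0,"dz":0,"ax":0,"ay":0,"az":-0.4},{"dx":0,"dy":0,"dz":0,"ax":0,"ay":0,"az":-0.8},{"dx":0,"dy":0,"dz":0,"ax":0,"ay":0,"az":-1},{"dx":0,"dy":0,"dz":0,"ax":0,"ay":0,"az":-1},{"dx":0,"dy":0,"dz":0,"ax":0,"ay":0,"az":-1},{"dx":0,"dy":0,"dz":0,"ax":0,"ay":0,"az":-1},{"dx":0,"dy":0,"dz":0,"ax":0,"ay":0,"az":-1}]' 
python3 -m handwheel '[{"dx":0,"dy":0,"dz":0,"ax":0,"ay":0,"az":-1},{"dx":0,"dy":0,"dz":0,"ax":0,"ay":0,"az":-1},{"dx":0,"dy":0,"dz":0,"ax":0,"ay":0,"az":-1},{"dx":0,"dy":0,"dz":0,"ax":0,"ay":0,"az":-1},{"dx":0,"dy":0,"dz":0,"ax":0,"ay":0,"az":-1},{"dx":0,"dy":0,"dz":0,"ax":0,"ay":0,"az":-0.8},{"dx":0.3,"dy":-0.25,"dz":0,"ax":0,"ay":0,"az":-0.4},{"dx":0.5,"dy":-0.45,"dz":0,"ax":0,"ay":0,"az":-0.23},{"dx":0.5,"dy":-0.45,"dz":0,"ax":0,"ay":0,"az":0},{"dx":0.57,"dy":-0.43,"dz":0,"ax":0,"ay":0,"az":0},{"dx":0,"dy":0,"dz":0,"ax":0,"ay":0,"az":0},{"dx":0,"dy":0,"dz":0,"ax":0,"ay":0,"az":0}]' 
python3 -c "
from h import *; st(); c=shot('wrist','w9'); c=shot('top','t9',5,(140,160,260,270))
mu,d,a,b=beam(c,.124,140,150,240,235)
if d[0]>0: d=-d;a,b=-b,-a
n=np.array([d[1],-d[0]]); print(np.degrees(np.arctan2(d[1],d[0])))
for P in [(.6117,.3431),(.5054,.141)]:
    q=np.array(P)-mu; print('pin along from end',q@d-a,'lat(tool y)',q@n)
"
```

```text
clock: 21.05
eef_pos: [0.5285, 0.2726, 0.1302]
tool_rot: [-0.067, 0.998, -0.0, -0.0]
ft_force: [-0.7, -0.4, -1.8]
grip_width: 0.0273
clock: 22.25
eef_pos: [0.5413, 0.2118, 0.1304]
tool_rot: [-0.519, 0.855, 0.0, 0.0]
ft_force: [-0.3, -0.2, -1.8]
grip_width: 0.0273
t 22.25 p [0.5413 0.2118 0.1304] toolx [-0.462 -0.887 -0.   ] tooly [-0.887  0.462  0.   ] z [-0.  0. -1.] f [-0.3 -0.2 -1.8] w 0.0273 q [ 0.37  0.47  0.02  1.12  0.   -0.72]
-118.01038797280437
pin along from end -0.1611096759388826 lat(tool y) -0.0008988071643150591
pin along from end 0.06723867049756369 lat(tool y) -0.0019630814432154294
```

View pics/w9.png

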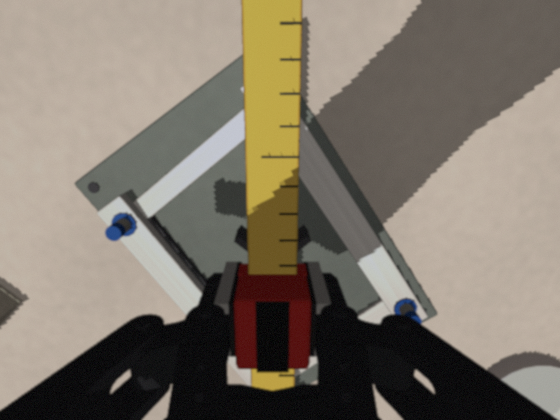

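View pics/t9.png

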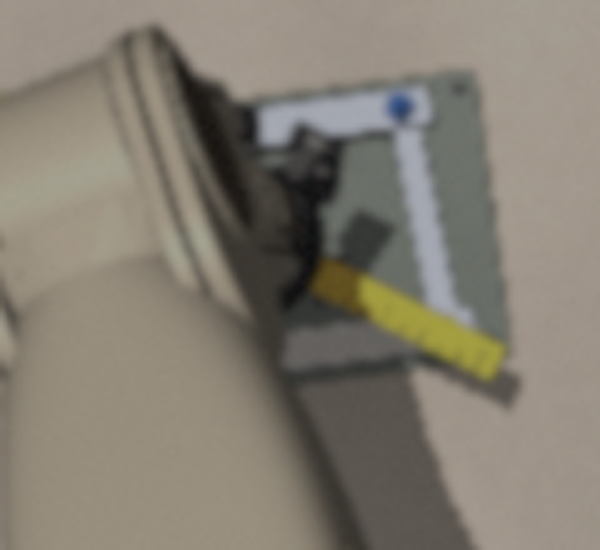

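```bash
python3 - <<'E'
from h import *
c=bot.camera("wrist"); st()
im=c["img"]; hsv=cv2.cvtColor(im,cv2.COLOR_RGB2HSV); B=((hsv[...,0]>100)&(hsv[...,0]<125)&(hsv[...,1]>120)).astype(np.uint8)
cv2.imwrite("pics/w9c.png",cv2.resize(np.hstack([im[195:255,90:160,::-1],im[280:340,375:445,::-1]]),None,fx=5,fy=5))
for P in [(.633,.167),(.484,.321),(.6326,.1657),(.4845,.3184)]: print(P,w2p(c,(*P,.043)).round(1),w2p(c,(*P,.025)).round(1))
E
```

```text
t 22.4 p [0.5411 0.2129 0.1304] toolx [-0.46  -0.888 -0.   ] tooly [-0.888  0.46   0.   ] z [ 0.  0. -1.] f [ 0.4  0.7 -3. ] w 0.0272 q [ 0.37  0.47  0.02  1.12  0.   -0.72]
(0.633, 0.167) [113.5 229.8] [124.8 220.9]
(0.484, 0.321) [413.6 320.2] [404.3 306.1]
(0.6326, 0.1657) [112.9 227.9] [124.2 219. ]
(0.4845, 0.3184) [411.6 317.7] [402.5 303.7]
```

View pics/w9c.png

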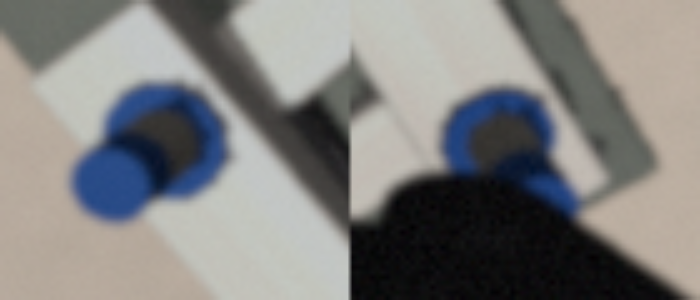

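```bash
python3 -m handwheel '[{"dx":0,"dy":-0.06,"dz":0.5,"ax":0,"ay":0,"az":0},{"dx":0,"dy":0,"dz":0.7,"ax":0,"ay":0,"az":0},{"dx":0,"dy":0,"dz":0.6,"ax":0,"ay":0,"az":0},{"dx":0,"dy":0,"dz":0.4,"ax":0,"ay":0,"az":0},{"dx":0,"dy":0,"dz":0.3,"ax":0,"ay":0,"az":0},{"dx":0,"dy":0,"dz":0.2,"ax":0,"ay":0,"az":0},{"dx":0,"dy":0,"dz":0.24,"ax":0,"ay":0,"az":0},{"dx":0,"dy":0,"dz":0,"ax":0,"ay":0,"az":0},{"dx":0,"dy":0,"dz":0,"ax":0,"ay":0,"az":0}]' 
python3 -c "
from h import *; st(); c=shot('scene','s10',5,(250,150,370,230)); c=bot.camera('top')
mu,d,a,b=beam(c,.051,140,150,240,235)
if d[0]>0: d=-d;a,b=-b,-a
n=np.array([d[1],-d[0]]); print(np.degrees(np.arctan2(d[1],d[0])))
for P in [(.6117,.3431),(.5054,.141)]:
    q=np.array(P)-mu; print('pin along from end',q@d-a,'lat(tool y)',q@n)
"
```

```text
clock: 23.3
eef_pos: [0.5427, 0.2119, 0.0571]
tool_rot: [-0.52, 0.854, -0.0, 0.0]
ft_force: [-0.9, -0.5, -2.2]
grip_width: 0.0275
t 23.3 p [0.5427 0.2119 0.0571] toolx [-0.46  -0.888 -0.   ] tooly [-0.888  0.46  -0.   ] z [ 0.  0. -1.] f [-0.9 -0.5 -2.2] w 0.0275 q [ 0.37  0.55 -0.06  0.96 -0.   -0.72]
-118.47874939570072
pin along from end -0.1620014504438827 lat(tool y) 0.0020440005338052164
pin along from end 0.06633056697354767 lat(tool y) -0.0008868392923036225
```

View pics/s10.png

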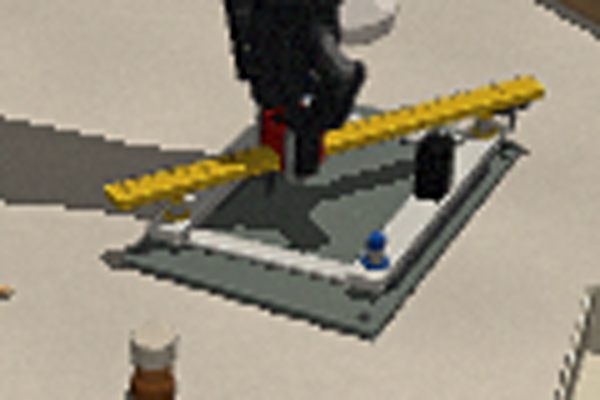

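```bash
python3 -m handwheel '[{"dx":0.2,"dy":0,"dz":0,"ax":0,"ay":0,"az":0},{"dx":0.2,"dy":0,"dz":0,"ax":0,"ay":0,"az":0},{"dx":0.12,"dy":0,"dz":0,"ax":0,"ay":0,"az":0},{"dx":0.12,"dy":0,"dz":0,"ax":0,"ay":0,"az":0},{"dx":0.12,"dy":0,"dz":0,"ax":0,"ay":0,"az":0},{"dx":0.12,"dy":0,"dz":0,"ax":0,"ay":0,"az":0},{"dx":0,"dy":0,"dz":0,"ax":0,"ay":0,"az":0},{"dx":0,"dy":0,"dz":0,"ax":0,"ay":0,"az":0}]' 
python3 -m handwheel '[{"dx":0.15,"dy":0,"dz":0,"ax":0,"ay":0,"az":0},{"dx":0.15,"dy":0,"dz":0,"ax":0,"ay":0,"az":0},{"dx":0.15,"dy":0,"dz":0,"ax":0,"ay":0,"az":0},{"dx":0.15,"dy":0,"dz":0,"ax":0,"ay":0,"az":0},{"dx":0.15,"dy":0,"dz":0,"ax":0,"ay":0,"az":0},{"dx":0.12,"dy":0,"dz":0,"ax":0,"ay":0,"az":0},{"dx":0.1,"dy":0,"dz":0,"ax":0,"ay":0,"az":0},{"dx":0.1,"dy":0,"dz":0,"ax":0,"ay":0,"az":0},{"dx":0.06,"dy":0,"dz":0,"ax":0,"ay":0,"az":0},{"dx":0,"dy":0,"dz":0,"ax":0,"ay":0,"az":0},{"dx":0,"dy":0,"dz":0,"ax":0,"ay":0,"az":0}]' 
python3 - <<'E'
from h import *
for i in range(3):
    c=bot.camera("top"); o,r=st(); print(np.dot(r[:,0],o["ft_force"]))
mu,d,a,b=beam(c,.051,140,150,240,245)
if d[0]>0: d=-d;a,b=-b,-a
n=np.array([d[1],-d[0]]); print(np.degrees(np.arctan2(d[1],d[0])))
for P in [(.6117,.3431),(.5054,.141)]:
    q=np.array(P)-mu; print('pin along from end',q@d-a,'lat(tool y)',q@n)
print("nose",o["eef_pos"]+.019*r[:,0])
c=shot('scene','s11',5,(250,150,370,230))
E
```

```text
clock: 24.2
eef_pos: [0.5328, 0.1925, 0.0571]
tool_rot: [-0.519, 0.854, -0.0, 0.001]
ft_force: [1.3, 1.8, -1.8]
grip_width: 0.0273
clock: 25.3
eef_pos: [0.5195, 0.1673, 0.0569]
tool_rot: [-0.52, 0.854, -0.0, 0.0]
ft_force: [2.9, 2.2, -0.8]
grip_width: 0.0278
t 25.35 p [0.5195 0.1673 0.0568] toolx [-0.46  -0.888 -0.   ] tooly [-0.888  0.46  -0.   ] z [ 0.  0. -1.] f [ 2.4  3.  -1.5] w 0.0274 q [ 0.31  0.49 -0.17  0.91  0.   -0.78]
-3.748230251236015
t 25.4 p [0.5195 0.1673 0.0569] toolx [-0.46  -0.888 -0.   ] tooly [-0.888  0.46  -0.   ] z [ 0.  0. -1.] f [ 2.6  1.8 -1.5] w 0.027 q [ 0.31  0.49 -0.17  0.91 -0.   -0.78]
-2.7968308510013533
t 25.45 p [0.5195 0.1674 0.0568] toolx [-0.46  -0.888 -0.   ] tooly [-0.888  0.46  -0.   ] z [ 0.  0. -1.] f [ 2.4  3.  -1.6] w 0.0271 q [ 0.31  0.49 -0.17  0.91  0.   -0.78]
-3.7735349366983777
-114.28673031854517
pin along from end 0.027269012154587675 lat(tool y) -0.0012988900100874973
pin along from end 0.25520440815331397 lat(tool y) 0.01246901654479093
nose [0.51074782 0.15051365 0.05683619]
```

View pics/s11.png

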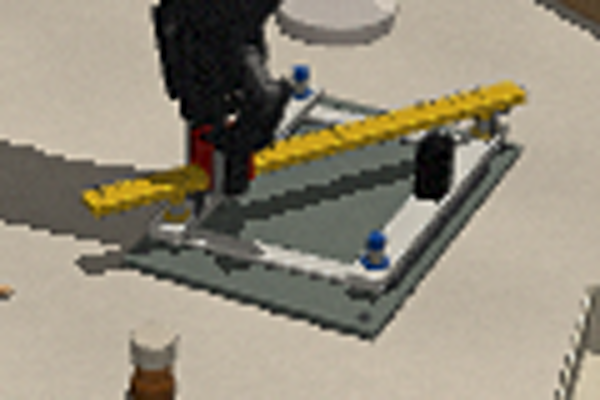

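```bash
python3 -m handwheel '[{"dx":0.08,"dy":0,"dz":0,"ax":0,"ay":0,"az":0},{"dx":0.08,"dy":0,"dz":0,"ax":0,"ay":0,"az":0},{"dx":0.06,"dy":0,"dz":0,"ax":0,"ay":0,"az":0},{"dx":0,"dy":0,"dz":0,"ax":0,"ay":0,"az":0},{"dx":0,"dy":0,"dz":0,"ax":0,"ay":0,"az":0}]' 
python3 -m handwheel '[{"dx":0.04,"dy":0,"dz":0,"ax":0,"ay":0,"az":0},{"dx":0,"dy":0,"dz":0,"ax":0,"ay":0,"az":0},{"dx":0,"dy":0,"dz":0,"ax":0,"ay":0,"az":0}]' 
python3 -m handwheel '[{"dx":0.03,"dy":0,"dz":0,"ax":0,"ay":0,"az":0},{"dx":0,"dy":0,"dz":0,"ax":0,"ay":0,"az":0},{"dx":0,"dy":0,"dz":0,"ax":0,"ay":0,"az":0}]' 
```

```text
clock: 26.0
eef_pos: [0.5168, 0.1623, 0.0569]
tool_rot: [-0.52, 0.854, 0.0, 0.0]
ft_force: [3.0, 3.3, -1.0]
grip_width: 0.027
clock: 26.3
eef_pos: [0.5164, 0.1615, 0.0568]
tool_rot: [-0.52, 0.854, 0.0, 0.0]
ft_force: [3.0, 3.1, -0.6]
grip_width: 0.0274
clock: 26.6
eef_pos: [0.516, 0.1608, 0.0568]
tool_rot: [-0.52, 0.854, 0.0, 0.0]
ft_force: [2.3, 3.4, -1.9]
grip_width: 0.027
```

```bash
python3 -m handwheel '[{"dx":0.03,"dy":0,"dz":0,"ax":0,"ay":0,"az":0},{"dx":0,"dy":0,"dz":0,"ax":0,"ay":0,"az":0},{"dx":0,"dy":0,"dz":0,"ax":0,"ay":0,"az":0}]' 
python3 -m handwheel '[{"dx":0.03,"dy":0,"dz":0,"ax":0,"ay":0,"az":0},{"dx":0,"dy":0,"dz":0,"ax":0,"ay":0,"az":0},{"dx":0,"dy":0,"dz":0,"ax":0,"ay":0,"az":0}]' 
python3 -m handwheel '[{"dx":0.03,"dy":0,"dz":0,"ax":0,"ay":0,"az":0},{"dx":0,"dy":0,"dz":0,"ax":0,"ay":0,"az":0},{"dx":0,"dy":0,"dz":0,"ax":0,"ay":0,"az":0}]' 
```

```text
clock: 26.9
eef_pos: [0.5156, 0.1601, 0.0568]
tool_rot: [-0.52, 0.854, 0.0, -0.0]
ft_force: [3.5, 3.5, -0.6]
grip_width: 0.0274
clock: 27.2
eef_pos: [0.5153, 0.1595, 0.0568]
tool_rot: [-0.52, 0.854, 0.0, -0.0]
ft_force: [2.7, 2.6, -1.0]
grip_width: 0.0274
clock: 27.5
eef_pos: [0.515, 0.1588, 0.0568]
tool_rot: [-0.52, 0.854, 0.0, 0.0]
ft_force: [2.1, 2.3, -1.1]
grip_width: 0.0273
```

```bash
python3 -m handwheel '[{"dx":0.03,"dy":0,"dz":0,"ax":0,"ay":0,"az":0},{"dx":0,"dy":0,"dz":0,"ax":0,"ay":0,"az":0},{"dx":0,"dy":0,"dz":0,"ax":0,"ay":0,"az":0}]' 
python3 -m handwheel '[{"dx":0.03,"dy":0,"dz":0,"ax":0,"ay":0,"az":0},{"dx":0,"dy":0,"dz":0,"ax":0,"ay":0,"az":0},{"dx":0,"dy":0,"dz":0,"ax":0,"ay":0,"az":0}]' 
python3 -m handwheel '[{"dx":0.03,"dy":0,"dz":0,"ax":0,"ay":0,"az":0},{"dx":0,"dy":0,"dz":0,"ax":0,"ay":0,"az":0},{"dx":0,"dy":0,"dz":0,"ax":0,"ay":0,"az":0}]' 
```

```text
clock: 27.8
eef_pos: [0.5149, 0.1584, 0.0569]
tool_rot: [-0.52, 0.854, 0.0, 0.0]
ft_force: [3.2, 3.9, -1.2]
grip_width: 0.0272
clock: 28.1
eef_pos: [0.515, 0.1581, 0.057]
tool_rot: [-0.52, 0.854, 0.0, 0.001]
ft_force: [4.0, 4.8, -2.3]
grip_width: 0.0271
clock: 28.4
eef_pos: [0.515, 0.1581, 0.057]
tool_rot: [-0.52, 0.854, 0.001, 0.001]
ft_force: [5.3, 6.3, -2.2]
grip_width: 0.0271
```

```bash
python3 -m handwheel '[{"dx":0.025,"dy":0,"dz":0,"ax":0,"ay":0,"az":0},{"dx":0,"dy":0,"dz":0,"ax":0,"ay":0,"az":0},{"dx":0,"dy":0,"dz":0,"ax":0,"ay":0,"az":0}]' 
python3 - <<'E'
from h import *
F=[]
for i in range(12):
    c=bot.camera("scene" if i else "wrist"); o=bot.get_obs(); r=R.from_quat(o["tool_rot"]).as_matrix(); F.append(np.r_[r[:,0]@o["ft_force"],r[:,1]@o["ft_force"],o["ft_force"][2]])
    if i==0: cv2.imwrite("pics/w12.png",c["img"][:,:,::-1])
print(np.mean(F,0)); o,r=st(); print(o["eef_pos"]+.019*r[:,0])
cv2.imwrite("pics/s12.png",cv2.resize(c["img"][150:230,250:370,::-1],None,fx=5,fy=5))
E
```

```text
clock: 28.7
eef_pos: [0.5149, 0.158, 0.057]
tool_rot: [-0.52, 0.854, 0.001, 0.002]
ft_force: [5.6, 8.7, -3.5]
grip_width: 0.0272
[-9.29051597 -1.29786913 -3.86076272]
t 29.3 p [0.515  0.158  0.0571] toolx [-0.459 -0.888 -0.004] tooly [-0.888  0.459 -0.001] z [ 0.003  0.003 -1.   ] f [ 5.3  8.5 -3.2] w 0.027 q [ 0.3   0.47 -0.19  0.9   0.   -0.8 ]
[0.50624387 0.14110467 0.05697445]
```

View pics/w12.png

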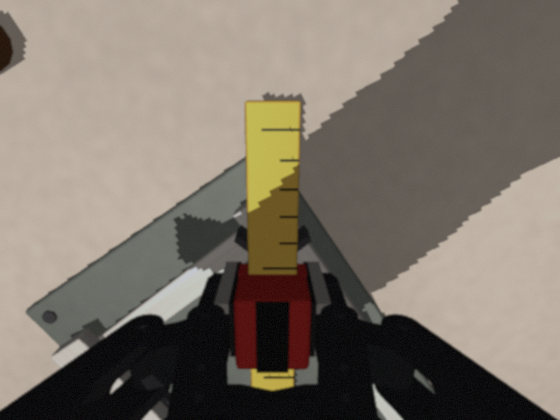

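View pics/s12.png

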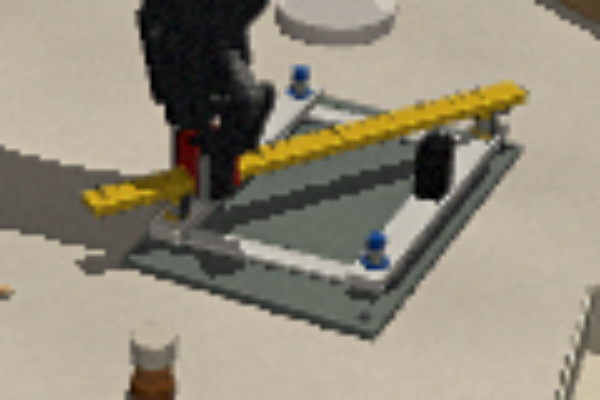

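```bash
python3 -m handwheel '[{"dx":0.02,"dy":0,"dz":0,"ax":0,"ay":0,"az":0},{"dx":0,"dy":0,"dz":0,"ax":0,"ay":0,"az":0},{"dx":0,"dy":0,"dz":0,"ax":0,"ay":0,"az":0},{"dx":0,"dy":0,"dz":0,"ax":0,"ay":0,"az":0},{"dx":0,"dy":0,"dz":0,"ax":0,"ay":0,"az":0},{"dx":0,"dy":0,"dz":0,"ax":0,"ay":0,"az":0}]' 
python3 - <<'E'
from h import *
F=[]
for i in range(6):
    c=bot.camera("wrist"); o=bot.get_obs(); r=R.from_quat(o["tool_rot"]).as_matrix(); F.append(np.r_[r[:,0]@o["ft_force"],r[:,1]@o["ft_force"],o["ft_force"][2]])
print(np.mean(F,0)); o,r=st()
E
```

```text
clock: 29.9
eef_pos: [0.5149, 0.158, 0.0571]
tool_rot: [-0.52, 0.854, 0.001, 0.002]
ft_force: [6.6, 8.5, -4.4]
grip_width: 0.0273
[-10.9010034   -1.3815816   -4.77352055]
t 30.2 p [0.5149 0.158  0.057 ] toolx [-0.459 -0.889 -0.005] tooly [-0.889  0.459 -0.001] z [ 0.003  0.004 -1.   ] f [ 6.3  9.6 -4.5] w 0.0273 q [ 0.3   0.47 -0.2   0.9   0.   -0.8 ]
```

```bash

python3 -m handwheel '[{"dx":-0.1,"dy":0,"dz":0,"ax":0,"ay":0,"az":0},{"dx":-0.2,"dy":0,"dz":0,"ax":0,"ay":0,"az":0},{"dx":-0.3,"dy":0,"dz":0,"ax":0,"ay":0,"az":0},{"dx":-0.4,"dy":0,"dz":0,"ax":0,"ay":0,"az":0},{"dx":-0.4,"dy":0,"dz":0,"ax":0,"ay":0,"az":0},{"dx":-0.4,"dy":0,"dz":0,"ax":0,"ay":0,"az":0},{"dx":-0.35,"dy":0,"dz":0,"ax":0,"ay":0,"az":0},{"dx":-0.3,"dy":0,"dz":0,"ax":0,"ay":0,"az":0},{"dx":-0.15,"dy":0,"dz":0,"ax":0,"ay":0,"az":0},{"dx":0,"dy":0,"dz":0,"ax":0,"ay":0,"az":0}]' 
python3 -c "
from h import *; st();c=shot('scene','s13',5,(250,150,370,230))"
```

```text
clock: 31.2
eef_pos: [0.5429, 0.2138, 0.0563]
tool_rot: [-0.52, 0.854, 0.0, -0.001]
ft_force: [-0.1, -0.4, -2.0]
grip_width: 0.0275
t 31.2 p [0.5429 0.2138 0.0563] toolx [-0.459 -0.888  0.001] tooly [-0.888  0.459  0.001] z [-0.001 -0.001 -1.   ] f [-0.1 -0.4 -2. ] w 0.0275 q [ 0.38  0.55 -0.06  0.96 -0.   -0.72]
```

View pics/s13.png

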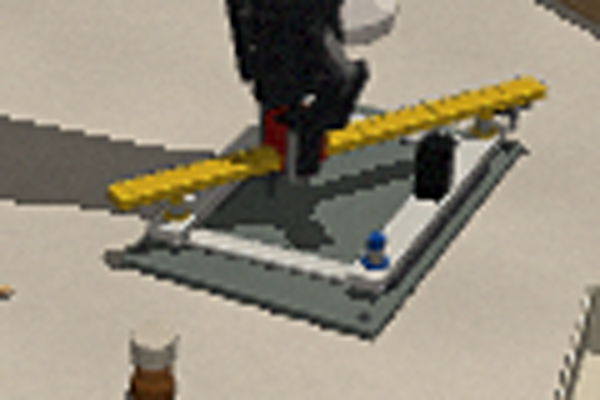

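```bash

python3 -m handwheel '[{"dx":0,"dy":0,"dz":-0.4,"ax":0,"ay":0,"az":0},{"dx":0,"dy":0,"dz":-0.8,"ax":0,"ay":0,"az":0},{"dx":0,"dy":0,"dz":-0.8,"ax":0,"ay":0,"az":0},{"dx":0,"dy":0,"dz":-0.6,"ax":0,"ay":0,"az":0},{"dx":0,"dy":0,"dz":-0.35,"ax":0,"ay":0,"az":0},{"dx":0,"dy":0,"dz":0,"ax":0,"ay":0,"az":0.5},{"dx":0,"dy":0,"dz":0,"ax":0,"ay":0,"az":0.9},{"dx":0,"dy":0,"dz":0,"ax":0,"ay":0,"az":1},{"dx":0,"dy":0,"dz":0,"ax":0,"ay":0,"az":1},{"dx":0,"dy":0,"dz":0,"ax":0,"ay":0,"az":1},{"dx":0,"dy":0,"dz":0,"ax":0,"ay":0,"az":0.95},{"dx":0,"dy":0,"dz":0,"ax":0,"ay":0,"az":0.6}]' >/dev/null
python3 -m handwheel '[{"dx":0.05,"dy":-0.35,"dz":0,"ax":0,"ay":0,"az":0.4},{"dx":0.1,"dy":-0.7,"dz":0,"ax":0,"ay":0,"az":0},{"dx":0.14,"dy":-1,"dz":0,"ax":0,"ay":0,"az":0},{"dx":0.14,"dy":-1,"dz":0,"ax":0,"ay":0,"az":0},{"dx":0.14,"dy":-1,"dz":0,"ax":0,"ay":0,"az":0},{"dx":0.14,"dy":-1,"dz":0,"ax":0,"ay":0,"az":0},{"dx":0.14,"dy":-1,"dz":0,"ax":0,"ay":0,"az":0},{"dx":0.14,"dy":-1,"dz":0,"ax":0,"ay":0,"az":0},{"dx":0.14,"dy":-1,"dz":0,"ax":0,"ay":0,"az":0},{"dx":0.14,"dy":-1,"dz":0,"ax":0,"ay":0,"az":0},{"dx":0.14,"dy":-1,"dz":0,"ax":0,"ay":0,"az":0},{"dx":0.14,"dy":-1,"dz":0,"ax":0,"ay":0,"az":0}]' >/dev/null
python3 -m handwheel '[{"dx":0.14,"dy":-1,"dz":0,"ax":0,"ay":0,"az":0},{"dx":0.14,"dy":-1,"dz":0,"ax":0,"ay":0,"az":0},{"dx":0.14,"dy":-1,"dz":0,"ax":0,"ay":0,"az":0},{"dx":0.14,"dy":-1,"dz":0,"ax":0,"ay":0,"az":0},{"dx":0.14,"dy":-1,"dz":0,"ax":0,"ay":0,"az":0},{"dx":0.14,"dy":-1,"dz":0,"ax":0,"ay":0,"az":0},{"dx":0.14,"dy":-0.6,"dz":0,"ax":0,"ay":0,"az":0},{"dx":0.06,"dy":-0.25,"dz":0,"ax":0,"ay":0,"az":0},{"dx":0,"dy":0,"dz":0,"ax":0,"ay":0,"az":0},{"dx":0,"dy":0,"dz":0,"ax":0,"ay":0,"az":0}]'
python3 -c "
from h import *; st();c=shot('wrist','w14');c=shot('top','t14',3.5,(290,120,450,290))"
```

```text
clock: 34.65
eef_pos: [0.542, -0.2379, 0.1305]
tool_rot: [-0.07, 0.998, 0.0, -0.0]
ft_force: [-0.7, -0.3, -1.7]
grip_width: 0.0273
t 34.65 p [ 0.542  -0.2379  0.1305] toolx [-0.99 -0.14  0.  ] tooly [-0.14   0.99   0.001] z [-0.     0.001 -1.   ] f [-0.7 -0.3 -1.7] w 0.0273 q [-0.41  0.49  0.06  1.13  0.   -0.55]
```

View pics/t14.png

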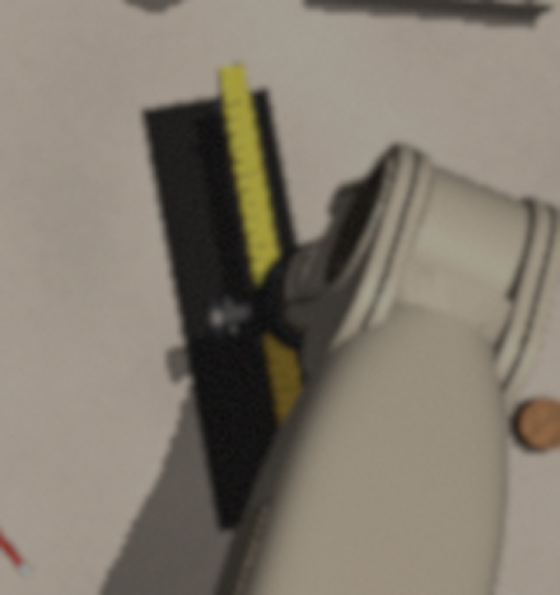

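View pics/w14.png

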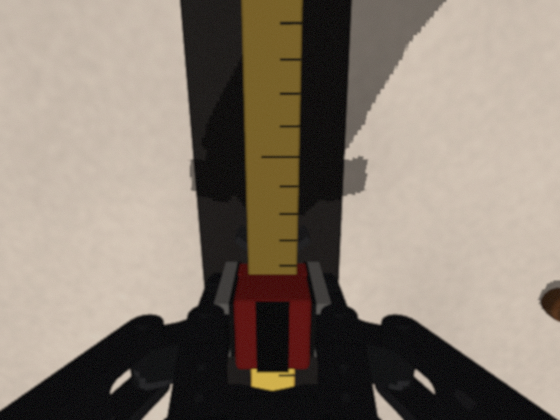

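```bash

python3 -m handwheel '[{"dx":0,"dy":0,"dz":0.5,"ax":0,"ay":0,"az":0},{"dx":0,"dy":0,"dz":0.8,"ax":0,"ay":0,"az":0},{"dx":0,"dy":0,"dz":0.8,"ax":0,"ay":0,"az":0},{"dx":0,"dy":0,"dz":0.7,"ax":0,"ay":0,"az":0},{"dx":0,"dy":0,"dz":0.5,"ax":0,"ay":0,"az":0},{"dx":0,"dy":0,"dz":0.3,"ax":0,"ay":0,"az":0},{"dx":0,"dy":0,"dz":0.15,"ax":0,"ay":0,"az":0},{"dx":0,"dy":0,"dz":0.1,"ax":0,"ay":0,"az":0},{"dx":0,"dy":0,"dz":0.06,"ax":0,"ay":0,"az":0},{"dx":0,"dy":0,"dz":0,"ax":0,"ay":0,"az":0},{"dx":0,"dy":0,"dz":0,"ax":0,"ay":0,"az":0}]'
```

```text
clock: 35.85
eef_pos: [0.5427, -0.2388, 0.0334]
tool_rot: [-0.07, 0.998, -0.0, 0.0]
ft_force: [-0.6, -0.0, -1.5]
grip_width: 0.0275
```

```bash

python3 -m handwheel '[{"dx":0,"dy":0,"dz":0.05,"ax":0,"ay":0,"az":0},{"dx":0,"dy":0,"dz":0,"ax":0,"ay":0,"az":0},{"dx":0,"dy":0,"dz":0,"ax":0,"ay":0,"az":0}]'
python3 -m handwheel '[{"dx":0,"dy":0,"dz":0.04,"ax":0,"ay":0,"az":0},{"dx":0,"dy":0,"dz":0,"ax":0,"ay":0,"az":0},{"dx":0,"dy":0,"dz":0,"ax":0,"ay":0,"az":0}]'
python3 -m handwheel '[{"dx":0,"dy":0,"dz":0.03,"ax":0,"ay":0,"az":0},{"dx":0,"dy":0,"dz":0,"ax":0,"ay":0,"az":0},{"dx":0,"dy":0,"dz":0,"ax":0,"ay":0,"az":0}]'
```

```text
clock: 36.15
eef_pos: [0.5424, -0.2387, 0.0317]
tool_rot: [-0.07, 0.998, -0.0, 0.0]
ft_force: [-0.6, 0.1, -2.2]
grip_width: 0.0274
clock: 36.45
eef_pos: [0.5425, -0.2387, 0.0315]
tool_rot: [-0.07, 0.998, -0.0, 0.0]
ft_force: [-1.6, 0.5, 5.0]
grip_width: 0.0274
clock: 36.75
eef_pos: [0.5425, -0.2387, 0.0314]
tool_rot: [-0.07, 0.998, -0.0, 0.001]
ft_force: [-4.1, 1.4, 10.2]
grip_width: 0.0274
```

```bash

python3 -m handwheel '[{"dx":0,"dy":0,"dz":-0.06,"ax":0,"ay":0,"az":0},{"dx":0,"dy":0,"dz":0,"ax":0,"ay":0,"az":0}]'
python3 -m handwheel '[{"dx":0,"dy":0,"dz":0,"ax":0,"ay":0,"az":0},{"dx":0,"dy":0,"dz":0,"ax":0,"ay":0,"az":0},{"dx":0,"dy":0,"dz":0,"ax":0,"ay":0,"az":0},{"dx":0,"dy":0,"dz":0,"ax":0,"ay":0,"az":0},{"dx":0,"dy":0,"dz":0,"ax":0,"ay":0,"az":0},{"dx":0,"dy":0,"dz":-0.3,"ax":0,"ay":0,"az":0},{"dx":0,"dy":0,"dz":-0.8,"ax":0,"ay":0,"az":0},{"dx":0,"dy":0,"dz":-1,"ax":0,"ay":0,"az":0},{"dx":0,"dy":0,"dz":-1,"ax":0,"ay":0,"az":0},{"dx":0,"dy":0,"dz":-1,"ax":0,"ay":0,"az":0},{"dx":0,"dy":0,"dz":-1,"ax":0,"ay":0,"az":0}]' 1
python3 -c "
from h import *; st();c=shot('wrist','w15')"
```

```text
clock: 36.95
eef_pos: [0.5425, -0.2387, 0.0315]
tool_rot: [-0.07, 0.998, -0.0, 0.0]
ft_force: [-0.9, 0.8, 4.1]
grip_width: 0.0275
clock: 38.05
eef_pos: [0.5423, -0.2386, 0.1605]
tool_rot: [-0.07, 0.998, -0.0, 0.0]
ft_force: [-0.5, -0.6, 0.1]
grip_width: 0.0854
t 38.05 p [ 0.5423 -0.2386  0.1605] toolx [-0.99  -0.14  -0.001] tooly [-0.14  0.99 -0.  ] z [ 0.001 -0.    -1.   ] f [-0.5 -0.6  0.1] w 0.0854 q [-0.41  0.47  0.1   1.2  -0.   -0.55]
```

View pics/w15.png

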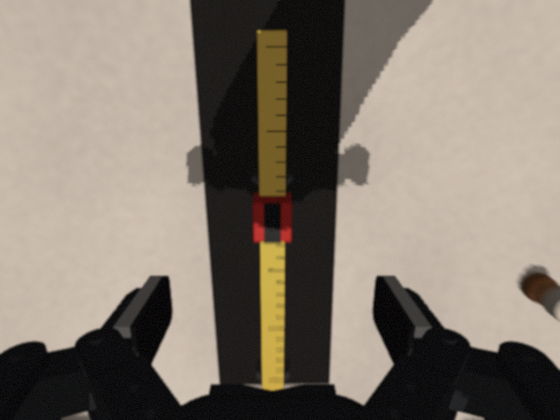

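```bash

python3 -m handwheel '[{"dx":-0.15,"dy":0.5,"dz":0,"ax":0,"ay":0,"az":0},{"dx":-0.31,"dy":1,"dz":0,"ax":0,"ay":0,"az":0},{"dx":-0.31,"dy":1,"dz":0,"ax":0,"ay":0,"az":0},{"dx":-0.31,"dy":1,"dz":0,"ax":0,"ay":0,"az":0},{"dx":-0.31,"dy":1,"dz":0,"ax":0,"ay":0,"az":0},{"dx":-0.31,"dy":1,"dz":0,"ax":0,"ay":0,"az":0},{"dx":-0.31,"dy":1,"dz":0,"ax":0,"ay":0,"az":0},{"dx":-0.31,"dy":1,"dz":0,"ax":0,"ay":0,"az":0},{"dx":-0.31,"dy":1,"dz":0,"ax":0,"ay":0,"az":0},{"dx":-0.31,"dy":1,"dz":0,"ax":0,"ay":0,"az":0},{"dx":-0.31,"dy":1,"dz":0,"ax":0,"ay":0,"az":0},{"dx":-0.31,"dy":1,"dz":0,"ax":0,"ay":0,"az":0}]' >/dev/null
python3 -m handwheel '[{"dx":-0.31,"dy":1,"dz":0,"ax":0,"ay":0,"az":0},{"dx":-0.31,"dy":1,"dz":0,"ax":0,"ay":0,"az":0},{"dx":-0.31,"dy":1,"dz":0,"ax":0,"ay":0,"az":0},{"dx":-0.31,"dy":1,"dz":0,"ax":0,"ay":0,"az":0},{"dx":-0.31,"dy":1,"dz":0,"ax":0,"ay":0,"az":0},{"dx":-0.31,"dy":1,"dz":0,"ax":0,"ay":0,"az":0},{"dx":-0.31,"dy":1,"dz":0,"ax":0,"ay":0,"az":0},{"dx":-0.24,"dy":0.67,"dz":0,"ax":0,"ay":0,"az":0.14},{"dx":0,"dy":0,"dz":0,"ax":0,"ay":0,"az":0},{"dx":0,"dy":0,"dz":0,"ax":0,"ay":0,"az":0}]'
python3 -c "
from h import *; st();c=shot('wrist','w16')
for P in [(.6229,.257,.065),(.6229,.257,.025),(.6337,.1683,.025),(.6125,.3462,.025),(.4845,.322,.025),(.506,.1413,.025)]: print(P,w2p(c,P).round(1))"
```

```text
clock: 40.3
eef_pos: [0.6219, 0.2572, 0.1573]
tool_rot: [-0.06, 0.998, -0.001, -0.001]
ft_force: [-0.1, -0.7, -0.4]
grip_width: 0.0858
t 40.3 p [0.6219 0.2572 0.1573] toolx [-0.993 -0.121  0.003] tooly [-0.121  0.993 -0.001] z [-0.002 -0.001 -1.   ] f [-0.1 -0.7 -0.4] w 0.0858 q [ 0.39  0.64  0.38  1.31 -0.    0.27]
(0.6229, 0.257, 0.065) [271.1 227.1]
(0.6229, 0.257, 0.025) [271.3 209.7]
(0.6337, 0.1683, 0.025) [155.6 209.6]
(0.6125, 0.3462, 0.025) [387.5 210.3]
(0.4845, 0.322, 0.025) [394.   22.2]
(0.506, 0.1413, 0.025) [118.8  21.3]
```

View pics/w16.png

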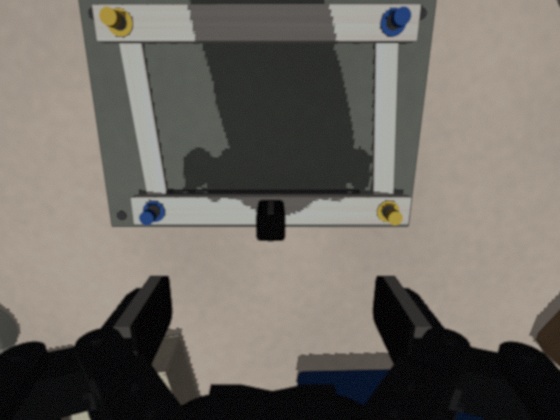

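```bash
cat >> h.py <<'E'
def pins(c,guess,z=.025,zt=.043):
    """collar+pin segmentation, ellipse of convex outline far from the top: just print crops"""
    out={}
    hsv=cv2.cvtColor(c["img"],cv2.COLOR_RGB2HSV)
    for n,(u,v) in guess.items():
        H=hsv[...,0];S=hsv[...,1]
        m=((H>100)&(H<125)&(S>110)) if n[0]=="b" else ((H>18)&(H<36)&(S>110))
        mm=np.zeros(m.shape,np.uint8); mm[max(v-18,0):v+19,u-18:u+19]=m[max(v-18,0):v+19,u-18:u+19]
        out[n]=cv2.minEnclosingCircle(cv2.findNonZero(mm))
    return out
E
python3 - <<'E'
from h import *
c=bot.camera("wrist"); st()
g={"bn":(396,20),"yn":(118,20),"bf":(152,212),"yf":(390,212)}
im=c["img"][:,:,::-1]
t=[cv2.resize(im[max(v-18,0):max(v-18,0)+36,u-18:u+18],None,fx=8,fy=8,interpolation=cv2.INTER_CUBIC) for u,v in g.values()]
cv2.imwrite("pics/p16.png",np.vstack([np.hstack(t[:2]),np.hstack(t[2:])]))
cv2.imwrite("pics/k16.png",cv2.resize(im[185:255,235:305],None,fx=8,fy=8,interpolation=cv2.INTER_CUBIC))
E
```

```text
t 40.4 p [0.6224 0.2561 0.1581] toolx [-0.993 -0.119  0.002] tooly [-0.119  0.993 -0.001] z [-0.002 -0.001 -1.   ] f [-0.3  0.6  0.6] w 0.0855 q [ 0.39  0.64  0.38  1.31 -0.    0.27]
```

View pics/p16.png

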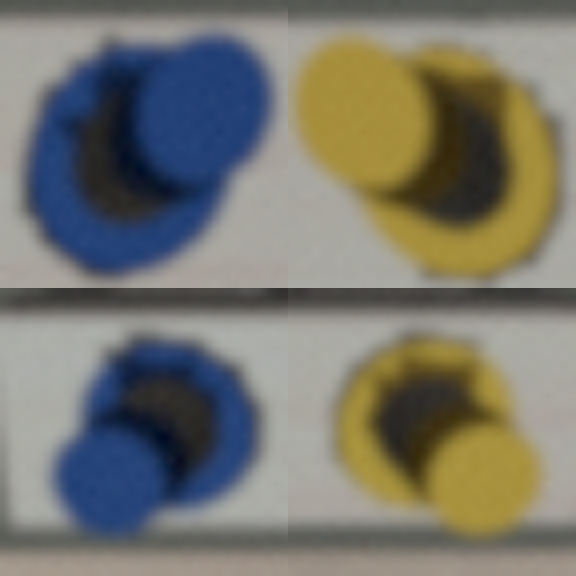

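View pics/k16.png

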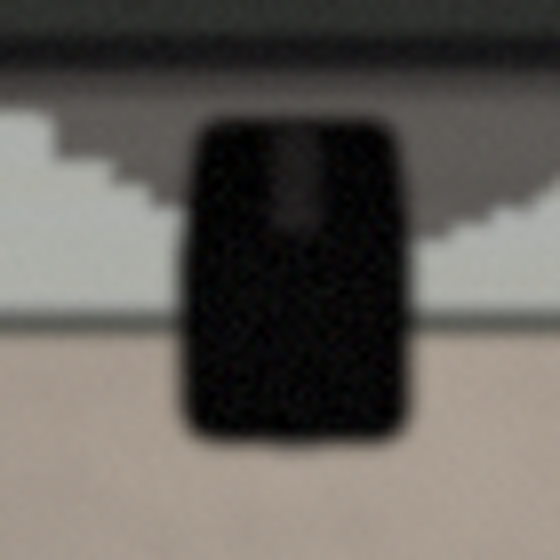

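```bash
cat >> h.py <<'E'
def sq(c,P,z):
    W={k:p2w(c,*v,z)[:2] for k,v in P.items()}
    y=W["bn"]-W["yn"]; ln=np.linalg.norm(y); y/=ln; x=np.array([y[1],-y[0]])
    for k in W: print(k,W[k].round(4))
    m=(W["bf"]+W["yf"])/2-(W["bn"]+W["yn"])/2
    print("near len",ln,"far len",np.linalg.norm(W["bf"]-W["yf"]),"dx",m@x,"s",m@y,"yaw y",np.degrees(np.arctan2(y[1],y[0])),"blue",np.linalg.norm(W["bn"]-W["bf"]),"yel",np.linalg.norm(W["yn"]-W["yf"]),"farmid",(W["bf"]+W["yf"])/2)
E
python3 - <<'E'
from h import *
c=bot.camera("wrist")
sq(c,dict(bn=(403.4,15.5),yn=(109.75,16.4),bf=(148,218),yf=(396.25,217.75)),.043)
print(p2w(c,272,(185+120/8+185+0)/1/2,.025),"knob top ctr",p2w(c,235+297/8,230,.065))
st()
E
```

```text
bn [0.4851 0.3211]
yn [0.507  0.1422]
bf [0.6353 0.1672]
yf [0.6136 0.3461]
near len 0.18020827917991694 far len 0.18024177767859545 dx 0.13047632162887576 s 0.009225137579058877 yaw y 96.99542449892381 blue 0.21501293993816914 yel 0.23010838725588853 farmid [0.62444246 0.25667695]
[0.61010079 0.25487831 0.025     ] knob top ctr [0.62568954 0.25685384 0.065     ]
t 40.45 p [0.6226 0.2558 0.1584] toolx [-0.993 -0.118  0.001] tooly [-0.118  0.993 -0.001] z [-0.001 -0.001 -1.   ] f [ 0.2 -0.1  0.7] w 0.0853 q [ 0.39  0.64  0.38  1.31 -0.    0.27]
```

```bash

python3 -m handwheel '[{"dx":-0.08,"dy":0.03,"dz":0.5,"ax":0,"ay":0,"az":0},{"dx":0,"dy":0,"dz":0.9,"ax":0,"ay":0,"az":0},{"dx":0,"dy":0,"dz":0.9,"ax":0,"ay":0,"az":0},{"dx":0,"dy":0,"dz":0.9,"ax":0,"ay":0,"az":0},{"dx":0,"dy":0,"dz":0.6,"ax":0,"ay":0,"az":0},{"dx":0,"dy":0,"dz":0.35,"ax":0,"ay":0,"az":0},{"dx":0,"dy":0,"dz":0.15,"ax":0,"ay":0,"az":0},{"dx":0,"dy":0,"dz":0,"ax":0,"ay":0,"az":0},{"dx":0,"dy":0,"dz":0,"ax":0,"ay":0,"az":0},{"dx":0,"dy":0,"dz":0,"ax":0,"ay":0,"az":0}]'
python3 -c "
from h import *; st();c=shot('wrist','w17')"
```

```text
clock: 41.45
eef_pos: [0.6258, 0.2581, 0.0526]
tool_rot: [-0.06, 0.998, 0.0, 0.001]
ft_force: [-0.0, -0.2, 0.5]
grip_width: 0.0852
t 41.45 p [0.6258 0.2581 0.0526] toolx [-0.993 -0.119 -0.002] tooly [-0.119  0.993  0.001] z [ 0.002  0.001 -1.   ] f [-0.  -0.2  0.5] w 0.0852 q [0.39 0.72 0.24 1.09 0.   0.27]
```

View pics/w17.png

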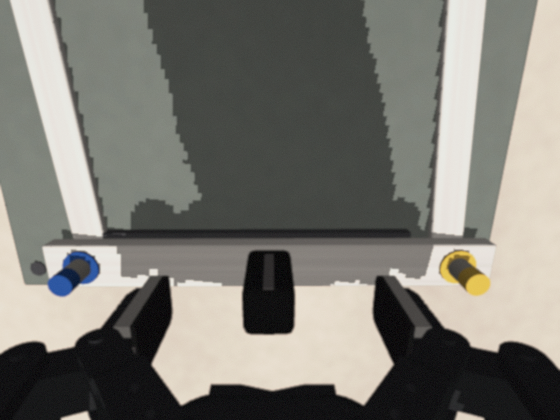

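```bash

python3 -m handwheel '[{"dx":0,"dy":-0.03,"dz":0.1,"ax":0,"ay":0,"az":0},{"dx":0,"dy":0,"dz":0,"ax":0,"ay":0,"az":0},{"dx":0,"dy":0,"dz":0,"ax":0,"ay":0,"az":0},{"dx":0,"dy":0,"dz":0,"ax":0,"ay":0,"az":0},{"dx":0,"dy":0,"dz":0,"ax":0,"ay":0,"az":0},{"dx":0,"dy":0,"dz":0,"ax":0,"ay":0,"az":0},{"dx":0,"dy":0,"dz":0,"ax":0,"ay":0,"az":0},{"dx":0,"dy":0,"dz":0,"ax":0,"ay":0,"az":0},{"dx":0,"dy":0,"dz":0,"ax":0,"ay":0,"az":0}]' -1
python3 -c "
from h import *; st();c=shot('wrist','w18')"
```

```text
clock: 42.4
eef_pos: [0.6251, 0.2568, 0.049]
tool_rot: [-0.06, 0.998, -0.0, 0.0]
ft_force: [-0.9, -1.8, 1.7]
grip_width: 0.0192
t 42.4 p [0.6251 0.2568 0.049 ] toolx [-0.993 -0.119 -0.   ] tooly [-0.119  0.993 -0.   ] z [ 0. -0. -1.] f [-0.9 -1.8  1.7] w 0.0192 q [ 0.39  0.72  0.24  1.08 -0.    0.27]
```

View pics/w18.png

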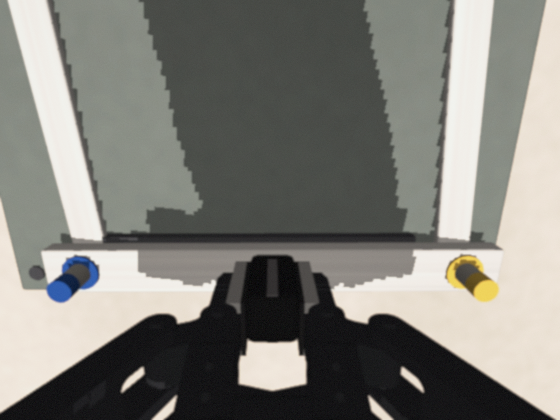

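```bash

python3 -m handwheel '[{"dx":0,"dy":-0.08,"dz":0,"ax":0,"ay":0,"az":0},{"dx":0,"dy":-0.1,"dz":0,"ax":0,"ay":0,"az":0},{"dx":0,"dy":-0.1,"dz":0,"ax":0,"ay":0,"az":0},{"dx":0,"dy":-0.09,"dz":0,"ax":0,"ay":0,"az":0},{"dx":0,"dy":0,"dz":0,"ax":0,"ay":0,"az":0},{"dx":0,"dy":0,"dz":0,"ax":0,"ay":0,"az":0},{"dx":0,"dy":0,"dz":0,"ax":0,"ay":0,"az":0}]'
```

```text
clock: 43.15
eef_pos: [0.6259, 0.2506, 0.049]
tool_rot: [-0.061, 0.998, 0.002, 0.0]
ft_force: [-1.9, 7.3, 0.6]
grip_width: 0.0189
```

```bash

python3 -m handwheel '[{"dx":0,"dy":-0.06,"dz":0,"ax":0,"ay":0,"az":0},{"dx":0,"dy":-0.05,"dz":0,"ax":0,"ay":0,"az":0},{"dx":0,"dy":0,"dz":0,"ax":0,"ay":0,"az":0},{"dx":0,"dy":0,"dz":0,"ax":0,"ay":0,"az":0},{"dx":0,"dy":0,"dz":0,"ax":0,"ay":0,"az":0}]'
```

```text
clock: 43.65
eef_pos: [0.6262, 0.2481, 0.049]
tool_rot: [-0.061, 0.998, 0.002, 0.0]
ft_force: [-1.6, 7.5, 0.8]
grip_width: 0.0195
```

```bash

python3 -m handwheel '[{"dx":0,"dy":0.05,"dz":0,"ax":0,"ay":0,"az":0},{"dx":0,"dy":0.05,"dz":0,"ax":0,"ay":0,"az":0},{"dx":0,"dy":0,"dz":0,"ax":0,"ay":0,"az":0},{"dx":0,"dy":0,"dz":0,"ax":0,"ay":0,"az":0}]'
python3 -m handwheel '[{"dx":0,"dy":0,"dz":0,"ax":0,"ay":0,"az":0},{"dx":0,"dy":0,"dz":0,"ax":0,"ay":0,"az":0},{"dx":0,"dy":0,"dz":0,"ax":0,"ay":0,"az":0},{"dx":0,"dy":0,"dz":0,"ax":0,"ay":0,"az":0},{"dx":0,"dy":0,"dz":0,"ax":0,"ay":0,"az":0},{"dx":0,"dy":0,"dz":-0.4,"ax":0,"ay":0,"az":0},{"dx":0,"dy":0,"dz":-0.9,"ax":0,"ay":0,"az":0},{"dx":0,"dy":0,"dz":-1,"ax":0,"ay":0,"az":0},{"dx":0,"dy":0,"dz":-1,"ax":0,"ay":0,"az":0},{"dx":0,"dy":0,"dz":-1,"ax":0,"ay":0,"az":0},{"dx":0,"dy":0,"dz":0,"ax":0,"ay":0,"az":0},{"dx":0,"dy":0,"dz":0,"ax":0,"ay":0,"az":0}]' 1
python3 - <<'E'
from h import *
c=bot.camera("wrist");c=bot.camera("wrist"); st()
cv2.imwrite("pics/w20.png",c["img"][:,:,::-1])
E
```

```text
clock: 44.05
eef_pos: [0.6262, 0.2481, 0.049]
tool_rot: [-0.06, 0.998, 0.001, 0.0]
ft_force: [-1.8, 3.8, 2.5]
grip_width: 0.0195
clock: 45.25
eef_pos: [0.6267, 0.2478, 0.1576]
tool_rot: [-0.06, 0.998, 0.0, 0.001]
ft_force: [0.1, -0.4, -0.3]
grip_width: 0.0851
t 45.35 p [0.6255 0.2473 0.1553] toolx [-0.993 -0.119  0.002] tooly [-0.119  0.993 -0.   ] z [-0.002 -0.001 -1.   ] f [-0.1  0.1 -0.3] w 0.0855 q [0.38 0.64 0.37 1.31 0.   0.26]
```

View pics/w20.png

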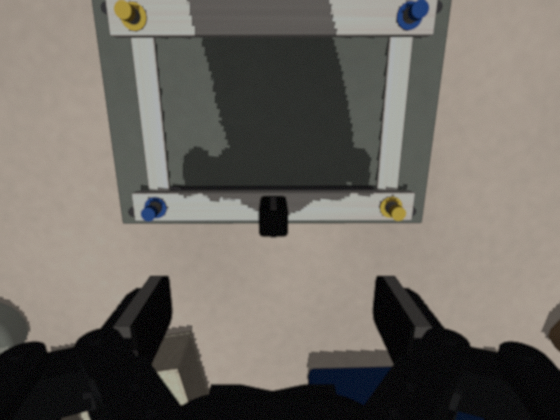

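```bash
python3 - <<'E'
from h import *
im=cv2.imread("pics/w20.png")
g={"bn":(414,18),"yn":(130,18),"bf":(153,210),"yf":(394,210)}
t=[cv2.resize(im[max(v-18,0):max(v-18,0)+36,u-18:u+18],None,fx=8,fy=8,interpolation=cv2.INTER_CUBIC) for u,v in g.values()]
cv2.imwrite("pics/p20.png",np.vstack([np.hstack(t[:2]),np.hstack(t[2:])]))
E
```

```text
(no output)
```

View pics/p20.png

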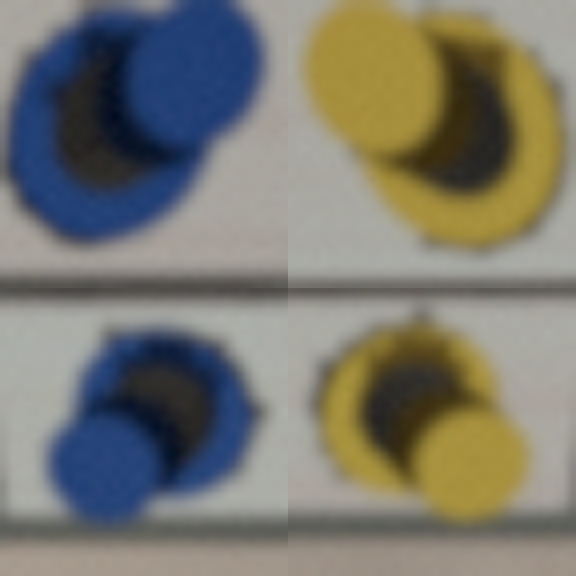

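```bash
python3 - <<'E'
from h import *
c=bot.camera("wrist"); cv2.imwrite("pics/w21.png",c["img"][:,:,::-1]); print(cv2.absdiff(cv2.imread("pics/w20.png"),c["img"][:,:,::-1]).mean())
sq(c,dict(bn=(420.5,9.5),yn=(122.75,10),bf=(148.4,214.1),yf=(398.75,213.9)),.043)
c=bot.camera("top"); im=cv2.cvtColor(c["img"],cv2.COLOR_RGB2HSV)
cv2.imwrite("pics/t21.png",c["img"][:,:,::-1])
mu,d,a,b=beam(c,.027,325,125,390,280); print(mu,d,a,b)
d=d*np.sign(-d[0]); end=mu+(a if d[0]<0 and True else a)*d; hook=mu-max(-a,b)*0
print("mid of beam",mu+(a+b)/2*np.linalg.svd(np.eye(2))[0][0]*0, np.degrees(np.arctan2(d[1],d[0])))
st()
E
```

```text
2.796856575963719
bn [0.4845 0.3209]
yn [0.5062 0.1425]
bf [0.6344 0.1597]
yf [0.6128 0.3374]
near len 0.17973268710016058 far len 0.17900481804946763 dx 0.1293407288344728 s 0.0011680465825627956 yaw y 96.94477628316865 blue 0.22016308263322285 yel 0.22211548329408792 farmid [0.62361667 0.24854071]
[ 0.64325399 -0.22307371] [-0.99002509 -0.14089118] -0.08631739702384301 0.08348762100558944
mid of beam [ 0.64325399 -0.22307371] -171.90058194788608
t 45.45 p [0.6253 0.2473 0.1547] toolx [-0.993 -0.119  0.003] tooly [-0.119  0.993 -0.001] z [-0.003 -0.001 -1.   ] f [ 0.  -0.2  0.2] w 0.0854 q [ 0.38  0.64  0.37  1.31 -0.    0.26]
```

View pics/t21.png

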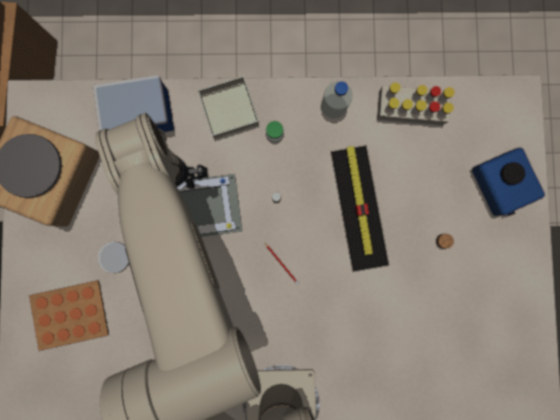

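```bash

python3 -m handwheel '[{"dx":0.3,"dy":-0.5,"dz":-0.3,"ax":0,"ay":0,"az":0},{"dx":0.5,"dy":-0.9,"dz":-0.3,"ax":0,"ay":0,"az":0},{"dx":0.5,"dy":-1,"dz":-0.3,"ax":0,"ay":0,"az":0},{"dx":0.5,"dy":-1,"dz":0,"ax":0,"ay":0,"az":0},{"dx":0.5,"dy":-1,"dz":0,"ax":0,"ay":0,"az":0},{"dx":0.5,"dy":-1,"dz":0,"ax":0,"ay":0,"az":0},{"dx":0.5,"dy":-1,"dz":0,"ax":0,"ay":0,"az":0},{"dx":0.5,"dy":-1,"dz":0,"ax":0,"ay":0,"az":0},{"dx":0.5,"dy":-1,"dz":0,"ax":0,"ay":0,"az":0},{"dx":0.5,"dy":-1,"dz":0,"ax":0,"ay":0,"az":0},{"dx":0.3,"dy":-0.6,"dz":0,"ax":0,"ay":0,"az":0},{"dx":0,"dy":0,"dz":0,"ax":0,"ay":0,"az":0}]'
python3 - <<'E'
from h import *
c=bot.camera("top"); cv2.imwrite("pics/t22.png",c["img"][:,:,::-1])
hsv=cv2.cvtColor(c["img"],cv2.COLOR_RGB2HSV)
Y=(hsv[...,0]>20)&(hsv[...,0]<36)&(hsv[...,1]>110); B=(hsv[...,0]>100)&(hsv[...,0]<125)&(hsv[...,1]>100)
P={}
for n,m,(u,v) in [("bn",B,(166,234)),("bf",B,(222,181)),("yn",Y,(229,226)),("yf",Y,(160,190))]:
    q=np.zeros(m.shape); q[v-7:v+8,u-7:u+8]=m[v-7:v+8,u-7:u+8]; q=q*hsv[...,1]; ys,xs=np.nonzero(q); w=q[ys,xs]; P[n]=((xs*w).sum()/w.sum(),(ys*w).sum()/w.sum()); print(n,np.round(P[n],1),len(xs))
sq(c,P,.042); st()
E
```

```text
clock: 46.65
eef_pos: [0.5282, -0.0179, 0.179]
tool_rot: [-0.058, 0.998, -0.0, -0.0]
ft_force: [0.4, 0.5, 0.0]
grip_width: 0.0852
bn [165.4 233.9] 11
bf [222.4 180.4] 11
yn [228.5 225.5] 12
yf [159.6 188.9] 11
bn [0.4845 0.3184]
bf [0.6337 0.1574]
yn [0.5054 0.141 ]
yf [0.612 0.335]
near len 0.1786172574349716 far len 0.17897816813615727 dx 0.12895827083710723 s 0.0013862578973150195 yaw y 96.72422011952699 blue 0.21956207193084104 yel 0.2213452948880395 farmid [0.62283079 0.24620216]
t 46.7 p [ 0.5289 -0.0167  0.179 ] toolx [-0.993 -0.117 -0.   ] tooly [-0.117  0.993  0.   ] z [ 0.  0. -1.] f [ 0.3 -0.1 -0.7] w 0.0855 q [-0.03  0.34 -0.05  1.18  0.   -0.15]
```

View pics/t22.png

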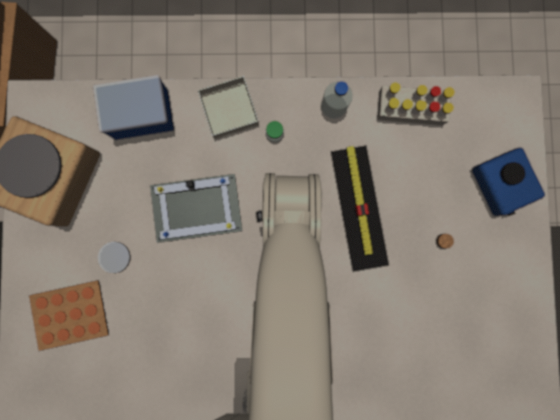

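```bash
python3 -c "
from h import *
c=shot('scene','s23'); bot.job_done(); st()"
```

```text
the job is handed in; nothing more can be done
the job is handed in; nothing more can be done
```

View pics/s23.png

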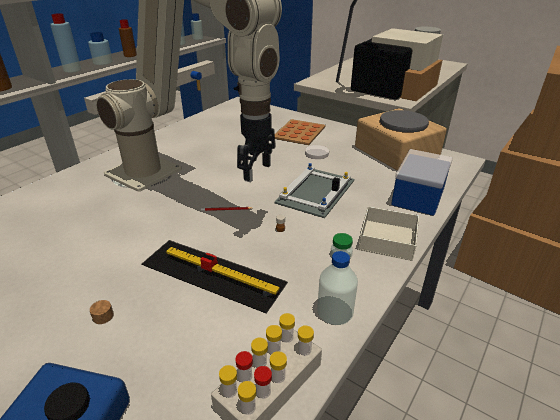

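I measured both diagonals with the rule, put it back on the pad, slid the far rail towards square, and handed the job in at about 47 s. No verdict was reported.

- **Blue diagonal:** I hooked the rule over the far blue pin and drew the nose onto the near one. It bore at an estimated 5–6 N for over a second. This is the wrist force (8.5–9.3 N) less the rule's spring (about 3.2 N); the nose force itself was not measured.
- **Yellow diagonal:** I did the same across the yellow pins, at an estimated 5.5–7 N for over a second.
- **Rule:** It lies along the pad's middle. The top view puts its middle within about 1 mm of the pad's centre and within about 1–2° of its axis.
- **Frame:** The far rail was about 9 mm off. I slid it back by the knob. The last checks of the remaining error do not quite agree:

| Check | Remaining error s | Blue diagonal | Yellow diagonal |
|---|---|---|---|
| Knob travel | 0.5 mm | – | – |
| Wrist camera | 1.2 mm | 220.2 mm | 222.1 mm |
| Top camera | 1.4 mm | 219.6 mm | 221.3 mm |

- **Margin:** All three are within the roughly 2.4 mm allowed. The top camera's 219.6 mm for blue is just under the 220 mm limit, but that view reads lengths about 0.7% short. I left the last millimetre uncorrected.
- **Bystanders and gripper:** In the last pictures none of the bystanders had visibly moved, and the gripper was open and clear of everything.

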